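Put the bench chisels back in their tray

TASK

Tidy the four flat-bladed chisels away: lay each one flat and square in the tray, in the cradle of the same colour as its butt cap, with the blade over the raised bed. Leave the carving gouge and the screwdriver, which have the same handles but do not belong in this tray, lying where they are.

Things in the scene. Friction and masses are not known exactly. Their poses are not given: they have to be found in the camera images.
- chisel_red: Butt chisel, red butt cap, flat 32 mm wide steel blade, pale octagonal wood handle; 176 mm long, 0.14 kg, lying level. Origin: on its underside at the grip and balance point; x to the cutting edge, z up. Handle 28 mm wide and high, upright side flats, x -58 (butt; cap to -34) to +40; 21 mm ferrule to +52, neck, blade to +118 mm, 12 to 16 mm above the underside.
- chisel_blue: Butt chisel, blue butt cap, flat 25 mm wide steel blade, pale octagonal wood handle; 176 mm long, 0.14 kg, lying level. Origin: on its underside at the grip and balance point; x to the cutting edge, z up. Handle 28 mm wide and high, upright side flats, x -58 (butt; cap to -34) to +40; 21 mm ferrule to +52, neck, blade to +118 mm, 12 to 16 mm above the underside.
- chisel_green: Butt chisel, green butt cap, flat 18 mm wide steel blade, pale octagonal wood handle; 176 mm long, 0.14 kg, lying level. Origin: on its underside at the grip and balance point; x to the cutting edge, z up. Handle 28 mm wide and high, upright side flats, x -58 (butt; cap to -34) to +40; 21 mm ferrule to +52, neck, blade to +118 mm, 12 to 16 mm above the underside.
- chisel_white: Butt chisel, white butt cap, flat 12 mm wide steel blade, pale octagonal wood handle; 176 mm long, 0.14 kg, lying level. Origin: on its underside at the grip and balance point; x to the cutting edge, z up. Handle 28 mm wide and high, upright side flats, x -58 (butt; cap to -34) to +40; 21 mm ferrule to +52, neck, blade to +118 mm, 12 to 16 mm above the underside.
- cradle_red: Red cradle in a fixed wooden tray, four at 70 mm pitch. Origin: its underside, below a homed chisel's origin; x to the blade end, z up. Floor 4 mm thick, x -67 to 127, 68 wide. Cheeks 14 over the floor: 44 apart at x<-41, 46 at x>55, open between; 8 high blade bed at x>71. Tray end walls 30 over the floor; side walls 4, inside 45 from the outer cradles' middles.
- cradle_blue: Blue cradle in a fixed wooden tray, four at 70 mm pitch. Origin: its underside, below a homed chisel's origin; x to the blade end, z up. Floor 4 mm thick, x -67 to 127, 68 wide. Cheeks 14 over the floor: 44 apart at x<-41, 46 at x>55, open between; 8 high blade bed at x>71. Tray end walls 30 over the floor; side walls 4, inside 45 from the outer cradles' middles.
- cradle_green: Green cradle in a fixed wooden tray, four at 70 mm pitch. Origin: its underside, below a homed chisel's origin; x to the blade end, z up. Floor 4 mm thick, x -67 to 127, 68 wide. Cheeks 14 over the floor: 44 apart at x<-41, 46 at x>55, open between; 8 high blade bed at x>71. Tray end walls 30 over the floor; side walls 4, inside 45 from the outer cradles' middles.
- cradle_white: White cradle in a fixed wooden tray, four at 70 mm pitch. Origin: its underside, below a homed chisel's origin; x to the blade end, z up. Floor 4 mm thick, x -67 to 127, 68 wide. Cheeks 14 over the floor: 44 apart at x<-41, 46 at x>55, open between; 8 high blade bed at x>71. Tray end walls 30 over the floor; side walls 4, inside 45 from the outer cradles' middles.
- gouge: Look-alike, not to be moved: carving gouge with the same handle, all plain wood without a coloured cap, and a dark hollow (trough-shaped) 18 mm blade. Same length, frame and handle sizes as the chisels.
- screwdriver: Look-alike, not to be moved: cabinet screwdriver with the same handle and a red butt cap, but a thin round 7 mm shank ending in a 9 mm flat tip instead of a blade. Same length, frame and handle sizes as the chisels.

How it is judged (in metres and radians):
At the end, for the whole second after the job is handed in: Each of the four chisels rests in the cradle of its colour: origins within 14 mm along, 12 mm across, chisel 0 to 9 mm above (on the floor), parallel within 0.2 rad, right way round, level within 0.12 rad. Gouge and screwdriver moved less than 20 mm (x of chisel_red in the frame of cradle_red between -0.014 and 0.014 m and y of chisel_red in the frame of cradle_red between -0.012 and 0.012 m and z of chisel_red in the frame of cradle_red between 0 and 0.009 m and angle between the x axis of chisel_red and the x axis of cradle_red, either way round below 0.2 rad and angle between each of chisel_red, chisel_blue, chisel_green, chisel_white's own z axis and vertical below 0.12 rad and linear speed of each of chisel_red, chisel_blue, chisel_green, chisel_white below 0.02 m/s and angular speed of each of chisel_red, chisel_blue, chisel_green, chisel_white below 0.2 rad/s and x of chisel_blue in the frame of cradle_blue between -0.014 and 0.014 m and y of chisel_blue in the frame of cradle_blue between -0.012 and 0.012 m and z of chisel_blue in the frame of cradle_blue between 0 and 0.009 m and angle between the x axis of chisel_blue and the x axis of cradle_blue, either way round below 0.2 rad and x of chisel_green in the frame of cradle_green between -0.014 and 0.014 m and y of chisel_green in the frame of cradle_green between -0.012 and 0.012 m and z of chisel_green in the frame of cradle_green between 0 and 0.009 m and angle between the x axis of chisel_green and the x axis of cradle_green, either way round below 0.2 rad and x of chisel_white in the frame of cradle_white between -0.014 and 0.014 m and y of chisel_white in the frame of cradle_white between -0.012 and 0.012 m and z of chisel_white in the frame of cradle_white between 0 and 0.009 m and angle between the x axis of chisel_white and the x axis of cradle_white, either way round below 0.2 rad and distance of each of gouge, screwdriver from where it was at the start of the episode below 0.02 m); the robot touches nothing.
It fails at once if the gouge is moved by 20 mm or more (distance of gouge from where it was at the start of the episode above 0.02 m).
It fails at once if the screwdriver is moved by 20 mm or more (distance of screwdriver from where it was at the start of the episode above 0.02 m).
It also fails if it takes over 115 s, if anything falls off the work surface, if the arm or the gripper's body presses on something with over 40 N, if the wrist force passes 120 N, or if a joint passes its speed limit or range.

ROBOT

A 6-joint arm with a two-finger parallel gripper is mounted at the origin on the work surface. World frame = base frame: x ahead of the robot, y to its left, z up, the work surface at z = 0. Lengths are in mm, angles in rad, forces in N, time in s.
With the tool pointing down it reaches from about 250 to 850 mm from the base axis. Payload 12.5 kg.
Tool frame: the origin (TCP) lies midway between the tips of the shut fingers; the grasp point (between the pads) lies 19 mm behind it (ctrl.grip_depth is the distance from the TCP to the grasp point, in mm); z points along the fingers, y is the direction in which the jaws open and shut (so a half turn about z gives the same grasp; the last joint's range is limited). The gripper opens to 93 mm and grips with 3 to 60 N. Pads are 15 mm wide; open, the fingers measure 128 mm over their backs; the gripper's body (75 mm by 188 mm) begins 65 mm behind the grasp point.
Start: joints at [1.029, 0.351, 1.652, -0, 1.139, -0.085], TCP at [242.561, 493.608, 218.633] pointing down, gripper open.
Joint ranges: [-2.75, 2.75], [-0.79, 2.1], [0.01, 2.65], [-1.57, 4.71], [0.07, 3.14], [-2.87, 2.87]. Speed limits (rad/s): [2.22, 2.22, 2.79, 3.14, 3.14, 3.14].

INTERFACE

Orientations are given as a unit quaternion [w, x, y, z].
In Python, from workcell import ctrl gives the robot as it stands.
- The arm moves only by the tool arm_command, never from a script. Its argument "rows" is a list of rows, each a list of 5 numbers: the finger opening in mm, from 0 to 93, then the shift along the tool's x, y, z in mm, then the turn about the tool's z in rad. A call has 1 to 5 rows; each row shifts and turns the commanded pose from where the row before left it, along the tool's axes as they then stand; what a row does not reach is not made up. A row lasts 1/10 s, in which the tool goes at most 50 mm and 8.59 degrees, less where a joint would pass 70% of its speed; a pose out of reach is approached as far as the arm can. A call is refused whole if a number of a shift passes 50 or a number of a turn 0.15, either way. A call with a gripper value outside its range is refused whole. The fingers move at their own pace and stop on an object; the grip force is fixed at half the most. Time passes only in rows, so rows that do not move let the fingers close. It gives the time, the measured TCP pose, the force and the opening at its end, in the units of the state.
- ctrl.observe(): the state, without advancing time (a new reading comes with each control period).
- ctrl.snapshot(name): name is "side" or "top" or "wrist"; returns the picture (384x512x3 uint8, red, green, blue); there is no depth.
- ctrl.camera_model(name): a dict with "fx", "fy", "cx", "cy" (pixels), "distortion" ([k1, k2, p1, p2, k3] as OpenCV has them; the pictures are not rectified), "R" (3x3) and "t" (3): a world point X has camera coordinates R X + t. Camera axes: x right, y down, z forward; pixel columns grow to the right and rows downward; lengths in mm; the calibration is good to about 2 mm. A picture is of the moment at which its call begins: read the wrist's pose just before it. camera_model takes no time and is no camera call; for the wrist camera it gives the pose at the moment of the call.
- ctrl.close_job(): hands the job in, once; it reports no verdict.
The state is a dict: "t": time; "joint_pos": joint angles; "joint_velocities": joint speeds; "joint_torque": joint torques, N m; "tcp_pos": TCP position; "tool_rot": TCP orientation; "ft_force": force on the tool from outside, world axes, zero at the start; "ft_torque": the same for the moment, N m; "grip_width": opening from 0.0 (shut) to 1.0 (fully open).
Only numpy, scipy, OpenCV 4.12 (cv2) and the standard library are available. Lean on these libraries where they do the work, as an engineer would, in place of code of your own. Each camera call takes 0.05 s, during which the arm holds its last target.

## Working session

There is one attempt and no reset: what is moved stays moved. The work goes in short steps, Python scripts to look and compute and a tool call to move; the robot and the scene stay as the last step left them, time stands still between calls to the robot, and variables do not carry over. Pictures are saved under pics/ and viewed, and the job is handed in when it is done.

Besides the shell and the picture viewer there is one more tool, called after "Call:" by a JSON object that holds its "fn" and its "kwargs", one argument or row to a line. arm_command: Moves the arm, as the interface text tells. Its arguments: {"type":"object","properties":{"rows":{"type":"array","items":{"type":"array","items":{"type":"number"}}}},"required":["rows"]}

```bash
mkdir -p pics; ls
cat > h.py <<'E'
import numpy as np, cv2
from workcell import ctrl
def snap(n,f):
    m=ctrl.camera_model(n); im=ctrl.snapshot(n); np.savez('pics/'+f+'.npz',im=im,**{k:np.array(v) for k,v in m.items()})
    cv2.imwrite('pics/'+f+'.png',cv2.resize(im[:,:,::-1],(800,600),interpolation=cv2.INTER_CUBIC)); return im,m
E
python3 - <<'E'
from h import *
print(ctrl.observe())
for n in ['top','side','wrist']:
    im,m=snap(n,n+'0'); print(n,m)
E
```

```text
pics
{'t': 0.0, 'joint_pos': array([ 1.02940565e+00,  3.51188285e-01,  1.65237412e+00, -1.25975020e-05,
        1.13908132e+00, -8.45689492e-02]), 'joint_velocities': array([-0.00146945,  0.00025923, -0.0002284 ,  0.00079421, -0.0012373 ,
       -0.00092045]), 'joint_torque': array([-6.82586615e-04, -4.97326756e+01, -2.85242397e+01,  6.97235344e-02,
        2.57501670e-02, -1.13796054e-04]), 'tcp_pos': array([242.40617764, 493.34995235, 218.14667728]), 'tool_rot': array([-1.56368210e-04,  2.26427346e-01,  9.74027916e-01, -5.01766244e-04]), 'ft_force': array([-0.36341712,  0.53136629, -0.73191715]), 'ft_torque': array([0.00809052, 0.0678009 , 0.01965769]), 'grip_width': 1.0027195644212648}
top {'fx': 409.98520474930615, 'fy': 409.98520474930615, 'cx': 256.0950413508982, 'cy': 194.55251260439442, 'distortion': array([0.00277909, 0.        , 0.        , 0.        , 0.        ]), 'R': array([[ 0.01967259, -0.99954415,  0.02290141],
       [-0.9989043 , -0.02062254, -0.0420109 ],
       [ 0.04246404, -0.02204985, -0.99885465]]), 't': array([ -70.377672  ,  501.94726503, 1101.7467043 ])}
side {'fx': 385.96450176119436, 'fy': 385.96450176119436, 'cx': 255.12107511167108, 'cy': 190.59727246172378, 'distortion': array([-0.08060975,  0.        ,  0.        ,  0.        ,  0.        ]), 'R': array([[-0.98394479, -0.1781489 , -0.01075219],
       [-0.07864539,  0.48687534, -0.86992374],
       [ 0.16021094, -0.85511132, -0.49306904]]), 't': array([521.28592242, 112.40241646, 780.77478507])}
wrist {'fx': 278.2595426300272, 'fy': 278.2595426300272, 'cx': 254.58074991630346, 'cy': 192.1559006442974, 'distortion': array([-0.06219434,  0.        ,  0.        ,  0.        ,  0.        ]), 'R': array([[ 0.44102611,  0.89749327, -0.00134173],
       [ 0.87150868, -0.42789925,  0.23953048],
       [ 0.21440287, -0.10680852, -0.97088792]]), 't': array([-549.35208463,  -27.0067003 ,  389.73505515])}
```

View pics/top0.png

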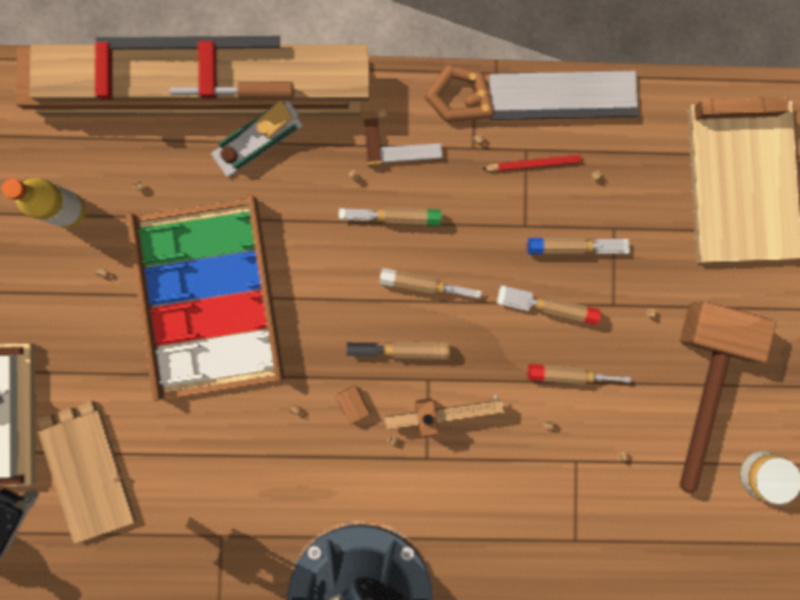

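View pics/side0.png

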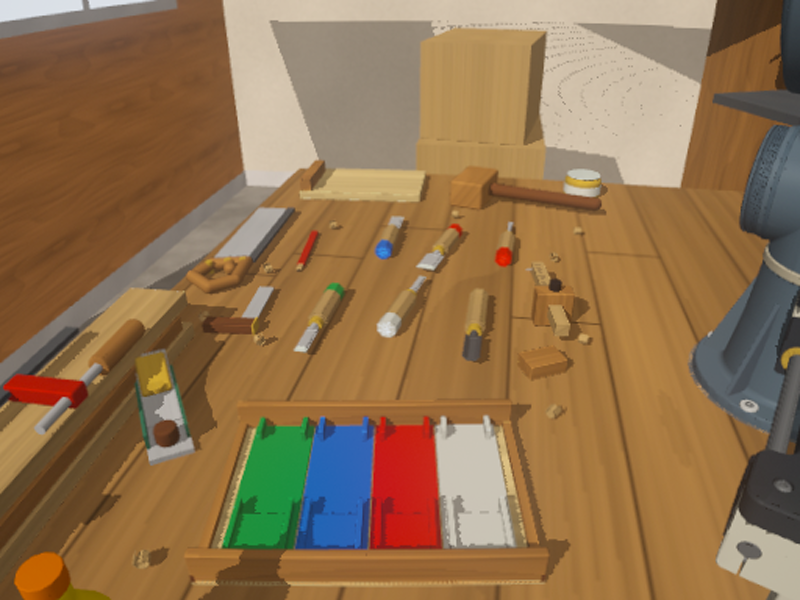

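View pics/wrist0.png

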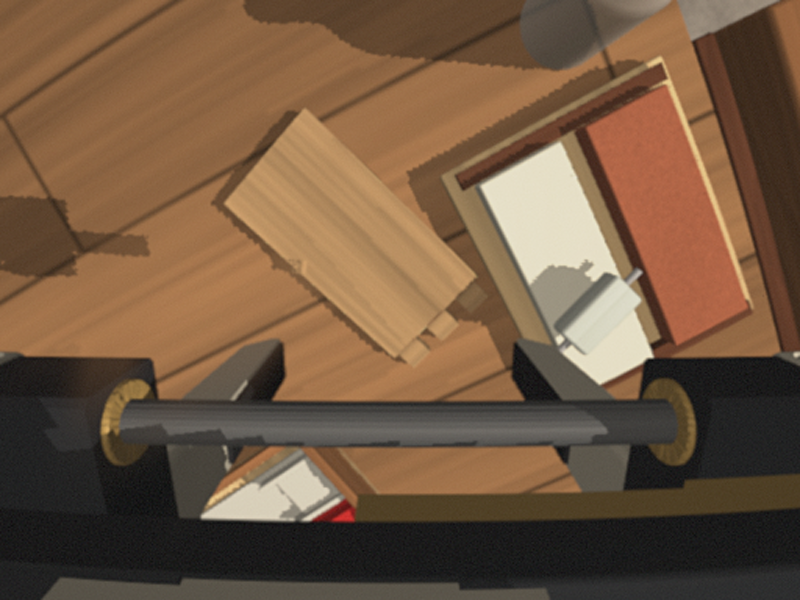

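Run:
```python
from h import *
im=np.load('pics/top0.npz')['im'][:,:,::-1]
cv2.imwrite('pics/c1.png',cv2.resize(im[125:255,210:410],(800,520),interpolation=cv2.INTER_CUBIC))
cv2.imwrite('pics/c2.png',cv2.resize(im[120:260,80:190],(550,700)[:2] if 0 else (471,600),interpolation=cv2.INTER_CUBIC))
```

```text
(no output)
```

View pics/c1.png

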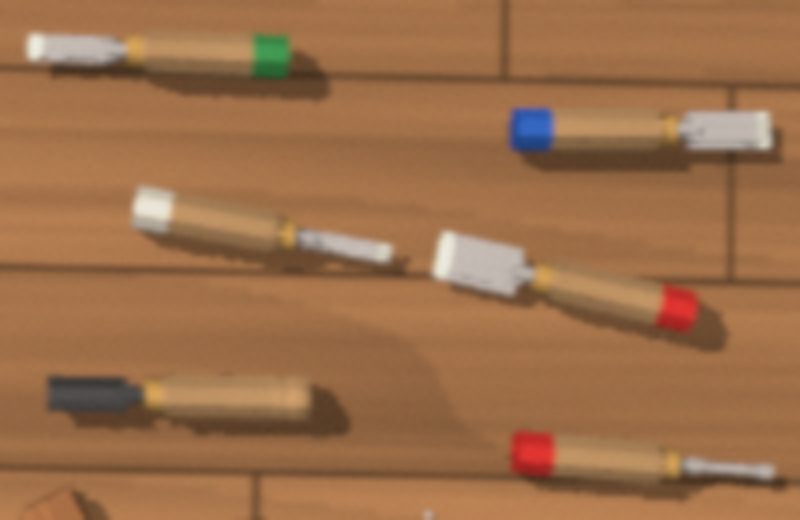

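View pics/c2.png

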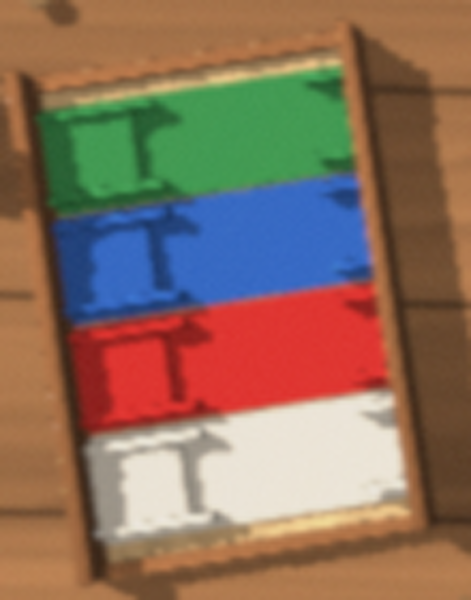

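```bash
cat >> h.py <<'E'
def cam(f): return dict(np.load('pics/'+f+'.npz'))
def ray(m,p,z):
    K=np.array([[m['fx'],0,m['cx']],[0,m['fy'],m['cy']],[0,0,1]],float)
    u=cv2.undistortPoints(np.array(p,float).reshape(-1,1,2),K,m['distortion']).reshape(-1,2)
    R,t=m['R'],m['t']; C=-R.T@t
    d=np.c_[u,np.ones(len(u))]@R
    return C+d*((z-C[2])/d[:,2])[:,None]
def proj(m,X):
    K=np.array([[m['fx'],0,m['cx']],[0,m['fy'],m['cy']],[0,0,1]],float)
    return cv2.projectPoints(np.array(X,float).reshape(-1,1,3),cv2.Rodrigues(m['R'])[0],m['t'],K,m['distortion'])[0].reshape(-1,2)
E
python3 - <<'E'
from h import *
from scipy.optimize import least_squares
m=cam('top0'); print('C',-m['R'].T@m['t'])
f1=lambda p:(np.array(p,float)+.5)/4-.5+np.array([210,125])
f2=lambda p:(np.array(p,float)+.5)/np.array([471/110,600/140])-.5+np.array([80,120])
T=dict(green=[(290,57),(28,47)],blue=[(511,129),(772,131)],white=[(135,209),(392,253)],red=[(697,309),(436,256)],gouge=[(312,399),(47,394)],screw=[(512,453),(775,471)])
for k,v in T.items():
    X=ray(m,f1(v),14)[:,:2]; d=X[1]-X[0]; L=np.hypot(*d); o=X[0]+d/L*(58+(L-176)/2)
    print(k,'origin',o.round(1),'yaw',np.arctan2(d[1],d[0]).round(3),'L',L.round(1))
P=[]
for y,(a,b) in {-70:[(50,215),(355,175)],0:[(65,325),(375,284)],70:[(82,432),(390,392)]}.items():
    for q in (a,b): P.append((ray(m,f2([q]),4)[0,:2],1,y))
for q in [(38,115),(90,540)]: P.append((ray(m,f2([q]),4)[0,:2],0,127))
for q in [(340,30),(410,525)]: P.append((ray(m,f2([q]),34)[0,:2],0,-67))
def res(s):
    c,n=np.cos(s[2]),np.sin(s[2]); R=np.array([[c,-n],[n,c]])
    return [(R.T@(p-s[:2]))[i]-v for p,i,v in P]
r=least_squares(res,[400,300,1.7]); print(r.x,np.round(r.fun,1))
s=r.x
R=np.array([[np.cos(s[2]),-np.sin(s[2])],[np.sin(s[2]),np.cos(s[2])]])
im=cv2.resize(m['im'][:,:,::-1],None,fx=6,fy=6,interpolation=cv2.INTER_CUBIC)
def L(pts):
    X=[list(R@np.array(p[:2])+s[:2])+[p[2]] for p in pts]
    q=((proj(m,X)+.5)*6-.5).astype(int); cv2.polylines(im,[q.reshape(-1,1,2)],True,(0,255,255),1)
for k,y in dict(green=-105,blue=-35,red=35,white=105).items():
    print('cradle',k,(R@[0,y]+s[:2]).round(1))
    L([(-67,y-34,4),(127,y-34,4),(127,y+34,4),(-67,y+34,4)])
    L([(71,y-23,12),(127,y-23,12),(127,y+23,12),(71,y+23,12)])
    L([(-67,y-22,18),(-41,y-22,18),(-41,y+22,18),(-67,y+22,18)])
cv2.imwrite('pics/ov.png',cv2.resize(im[720:1560,450:1140],(657,800))[:600*800//600])
E
```

```text
C [ 455.9971789   -35.70081213 1123.18382239]
green origin [657.5 -69. ] yaw 1.556 L 178.5
blue origin [ 611.6 -340. ] yaw -1.556 L 179.6
white origin [541.7 -82.7] yaw -1.719 L 177.1
red origin [ 501.2 -348.9] yaw 1.392 L 181.8
gouge origin [424.2 -87.6] yaw 1.571 L 178.9
screw origin [ 387.3 -343.1] yaw -1.62 L 179.7
[512.87723271 247.00480625   1.72949259] [-0.4  0.4  0.1  1.1 -1.5  0.3  4.4  5.  -3.2 -6.1]
cradle green [616.6 263.6]
cradle blue [547.4 252.5]
cradle red [478.3 241.5]
cradle white [409.2 230.4]
```

View pics/ov.png

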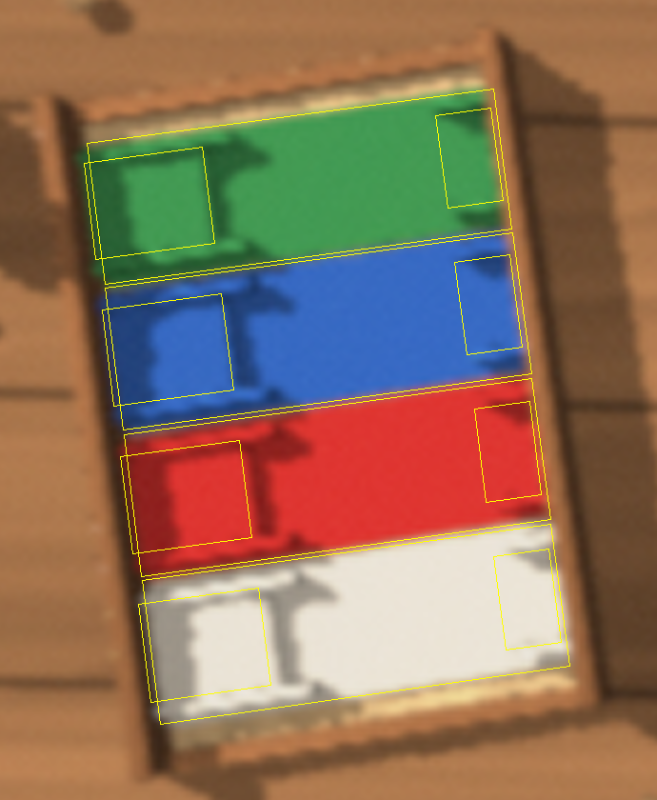

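```bash
cat >> h.py <<'E'
def st():
    o=ctrl.observe(); w,x,y,z=o['tool_rot']
    th=np.arctan2(w*w-x*x+y*y-z*z,2*(x*y-w*z)); return o,o['tcp_pos'],th
def go(x,y,z,th):
    import math
    o,p,t=st(); d=np.array([x,y,z])-p
    X=np.array([-np.sin(t),np.cos(t),0]);Y=np.array([np.cos(t),np.sin(t),0])
    print('t %.2f pos %s th %.3f j6 %.2f j1 %.2f F %s grip %.1f'%(o['t'],p.round(1),t,o['joint_pos'][5],o['joint_pos'][0],o['ft_force'].round(1),o['grip_width']*93))
    tot=np.array([d@X,d@Y,-d[2]]); 
    n=max(1,math.ceil(np.linalg.norm(tot)/42)); tt=t-th
    print('shift',tot.round(1),'rows',n,'each',(tot/n).round(1),'| turn after',round(tt,3),'rows',math.ceil(abs(tt)/.14),'each',round(tt/max(1,math.ceil(abs(tt)/.14)),3))
E
python3 -c "
from h import *
go(657.5,-69,130,-0.015)"
```

```text
t 0.15 pos [242.4 493.4 218.2] th 1.114 j6 -0.08 j1 1.03 F [-0.6  0.4 -0.1] grip 92.8
shift [-620.5 -321.7   88.2] rows 17 each [-36.5 -18.9   5.2] | turn after 1.129 rows 9 each 0.125
```

Call:
{"fn": "arm_command", "kwargs": {
  "rows": [
    [70,-36,-19,5,0],
    [70,-36,-19,5,0],
    [70,-36,-19,5,0],
    [70,-36,-19,5,0],
    [70,-36,-19,5,0]
  ]
}}

```text
t: 0.65
tcp_pos: [362.8, 327.5, 193.4]
tool_rot: [-0.0, 0.226, 0.974, -0.0]
ft_force: [0.1, 1.2, -0.0]
grip_width: 0.755
```

Call:
{"fn": "arm_command", "kwargs": {
  "rows": [
    [70,-36,-19,5,0],
    [70,-36,-19,5,0],
    [70,-36,-19,5,0],
    [70,-36,-19,5,0],
    [70,-36,-19,5,0]
  ]
}}

```text
t: 1.15
tcp_pos: [482.5, 162.8, 168.4]
tool_rot: [-0.0, 0.226, 0.974, -0.0]
ft_force: [0.7, 1.1, 0.7]
grip_width: 0.753
```

Call:
{"fn": "arm_command", "kwargs": {
  "rows": [
    [70,-36,-19,5,0],
    [70,-36,-19,5,0],
    [70,-36,-19,5,0],
    [70,-36,-19,5,0],
    [70,-36,-19,5,0]
  ]
}}

```text
t: 1.65
tcp_pos: [602.2, -1.9, 143.2]
tool_rot: [-0.0, 0.226, 0.974, -0.0]
ft_force: [0.2, 1.0, -0.3]
grip_width: 0.753
```

Call:
{"fn": "arm_command", "kwargs": {
  "rows": [
    [70,-36,-19,5,0],
    [70,-36,-19,5,0],
    [70,0,0,0,0.125],
    [70,0,0,0,0.125],
    [70,0,0,0,0.125]
  ]
}}

```text
t: 2.15
tcp_pos: [649.2, -66.6, 133.0]
tool_rot: [-0.0, 0.407, 0.914, -0.0]
ft_force: [0.3, 0.3, -0.7]
grip_width: 0.755
```

Call:
{"fn": "arm_command", "kwargs": {
  "rows": [
    [70,0,0,0,0.125],
    [70,0,0,0,0.125],
    [70,0,0,0,0.125],
    [70,0,0,0,0.125],
    [70,0,0,0,0.125]
  ]
}}

```text
t: 2.65
tcp_pos: [649.2, -66.2, 133.3]
tool_rot: [-0.0, 0.668, 0.745, -0.0]
ft_force: [-1.1, -0.4, 0.3]
grip_width: 0.755
```

```bash
python3 -c "
from h import *
go(657.5,-69,40,-0.015)
snap('wrist','w1')"
```

```text
t 2.65 pos [649.2 -66.2 133.3] th 0.109 j6 -0.28 j1 -0.17 F [-1.1 -0.4  0.3] grip 70.2
shift [-3.7  8.  93.3] rows 3 each [-1.2  2.7 31.1] | turn after 0.124 rows 1 each 0.124
```

View pics/w1.png

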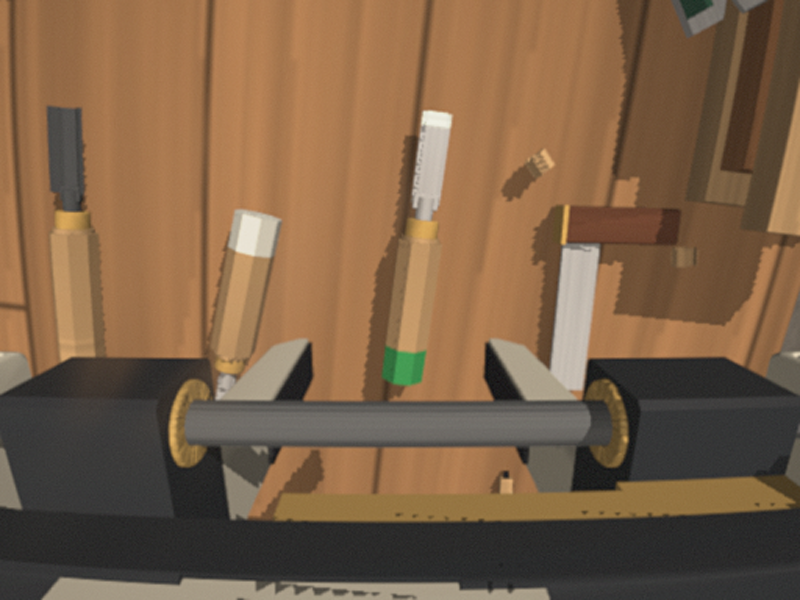

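```bash
python3 -c "
from h import *
m=cam('w1')
f=lambda p:(np.array(p,float)+.5)*.64-.5
# cap rear bottom edge ~z14; ferrule/wood boundary x=40
X=ray(m,f([(403,383),(437,112),(419,238)]),14);print(X)
d=X[1]-X[0];print(np.arctan2(d[1],d[0]),np.linalg.norm(d),X[0]+d/np.linalg.norm(d)*58)
go(657.5,-69,40,-0.015)
"
```

```text
[[ 658.53300824 -129.77669089   14.        ]
 [ 659.3531237    51.63611456   14.        ]
 [ 657.5123736   -26.8298889    14.        ]]
1.5662756433003173 181.41465919597917 [658.79520699 -71.77728355  14.        ]
t 2.70 pos [649.2 -66.2 133.3] th 0.102 j6 -0.27 j1 -0.17 F [ 1.1 -0.2  0.1] grip 70.2
shift [-3.7  8.  93.3] rows 3 each [-1.2  2.7 31.1] | turn after 0.117 rows 1 each 0.117
```

Call:
{"fn": "arm_command", "kwargs": {
  "rows": [
    [70,-3.7,8,30,0.115],
    [70,0,0,35,0],
    [70,0,0,35,0],
    [70,0,0,27,0],
    [70,0,0,0,0]
  ]
}}

```text
t: 3.2
tcp_pos: [655.8, -68.7, 3.2]
tool_rot: [-0.002, 0.707, 0.708, -0.002]
ft_force: [-0.4, 0.1, 0.4]
grip_width: 0.751
```

Call:
{"fn": "arm_command", "kwargs": {
  "rows": [
    [20,0,0,0,0],
    [20,0,0,0,0],
    [20,0,0,0,0],
    [20,0,0,0,0],
    [20,0,0,0,0]
  ]
}}

```text
t: 3.7
tcp_pos: [657.9, -69.0, 7.2]
tool_rot: [0.0, 0.707, 0.707, 0.0]
ft_force: [0.8, 0.4, 0.4]
grip_width: 0.368
```

```bash
python3 -c "
from h import *
go(616.6,263.6,120,0.159)"
```

```text
t 3.70 pos [657.9 -69.    7.2] th -0.001 j6 -0.17 j1 -0.17 F [0.8 0.4 0.4] grip 34.2
shift [ 332.6  -41.6 -112.8] rows 9 each [ 37.   -4.6 -12.5] | turn after -0.16 rows 2 each -0.08
```

Call:
{"fn": "arm_command", "kwargs": {
  "rows": [
    [32,0,0,4,0],
    [20,0,0,0,0],
    [20,0,0,0,0],
    [20,0,0,0,0],
    [20,0,0,0,0]
  ]
}}

```text
t: 4.2
tcp_pos: [657.6, -68.9, 2.5]
tool_rot: [-0.0, 0.707, 0.707, -0.0]
ft_force: [-1.2, -1.1, -1.5]
grip_width: 0.3
```

Call:
{"fn": "arm_command", "kwargs": {
  "rows": [
    [20,0,0,-30,0],
    [20,0,0,-40,0],
    [20,0,0,-45,0],
    [20,35,-4.5,0,0],
    [20,37,-4.6,0,0]
  ]
}}

```text
t: 4.7
tcp_pos: [649.2, 3.0, 119.3]
tool_rot: [0.001, 0.708, 0.706, 0.001]
ft_force: [0.3, 0.4, -1.8]
grip_width: 0.3
```

```bash
python3 -c "
from h import *
go(616.6,263.6,120,0.159)
snap('wrist','w2')"
```

```text
t 4.70 pos [649.2   3.  119.3] th -0.003 j6 -0.06 j1 -0.07 F [ 0.3  0.4 -1.8] grip 27.9
shift [260.5 -33.4  -0.7] rows 7 each [37.2 -4.8 -0.1] | turn after -0.162 rows 2 each -0.081
```

View pics/w2.png

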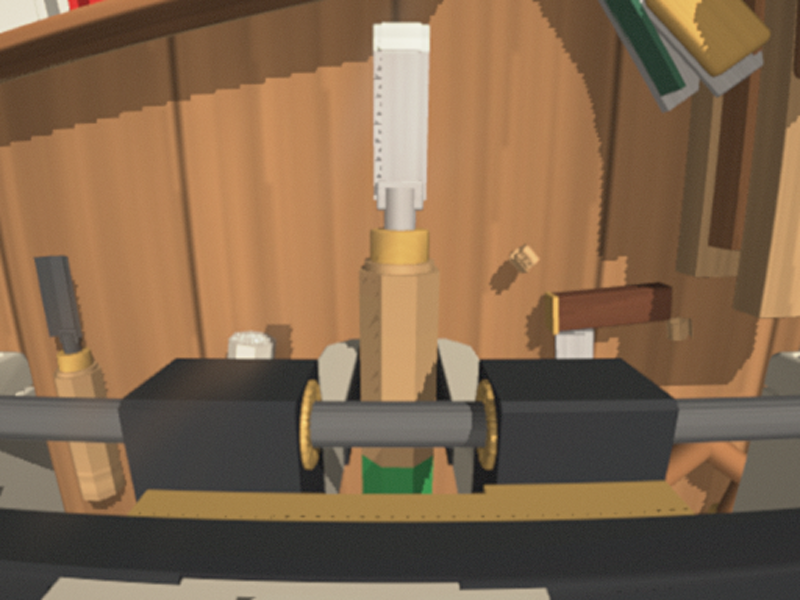

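```bash
cat >> h.py <<'E'
def held(f,tcp,th,pts,zoff):
    m=cam(f); f=lambda p:(np.array(p,float)+.5)*.64-.5
    X=ray(m,f(pts),tcp[2]+zoff)-tcp
    print(np.c_[X@[-np.sin(th),np.cos(th),0],X@[np.cos(th),np.sin(th),0]].round(1))
E
python3 -c "
from h import *
held('w2',np.array([649.2,3,119.3]),-0.003,[(402,25)],12)
held('w2',np.array([649.2,3,119.3]),-0.003,[(400,232),(400,262)],8)
"
```

```text
[[1.2e+02 1.0e-01]]
[[52.9 -0.4]
 [42.  -0.4]]
```

Call:
{"fn": "arm_command", "kwargs": {
  "rows": [
    [20,37,-4.8,0,0],
    [20,37,-4.8,0,0],
    [20,37,-4.8,0,0],
    [20,37,-4.8,0,0],
    [20,37,-4.8,0,0]
  ]
}}

```text
t: 5.25
tcp_pos: [624.5, 189.4, 117.6]
tool_rot: [-0.0, 0.707, 0.707, -0.0]
ft_force: [0.7, 0.2, -1.2]
grip_width: 0.296
```

Call:
{"fn": "arm_command", "kwargs": {
  "rows": [
    [20,37,-4.8,0,0],
    [20,37,-4.8,0,0],
    [20,0,0,0,-0.08],
    [20,0,0,0,-0.08],
    [20,0,0,0,0]
  ]
}}

```text
t: 5.75
tcp_pos: [615.2, 262.2, 117.4]
tool_rot: [-0.0, 0.648, 0.762, -0.0]
ft_force: [-0.4, -0.1, -0.7]
grip_width: 0.298
```

```bash
python3 -c "
from h import *
go(616.6,263.6,20,0.159)
snap('wrist','w3')"
```

```text
t 5.75 pos [615.2 262.2 117.4] th 0.161 j6 0.17 j1 0.33 F [-0.4 -0.1 -0.7] grip 27.8
shift [ 1.1  1.6 97.4] rows 3 each [ 0.4  0.5 32.5] | turn after 0.002 rows 1 each 0.002
```

View pics/w3.png

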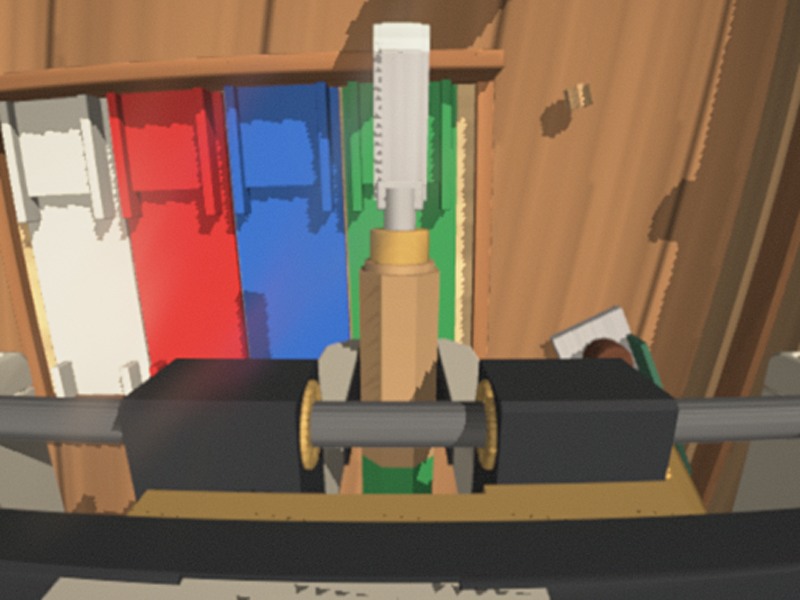

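Run:
```python
from h import *
from scipy.optimize import least_squares
m=cam('w3'); f=lambda p:(np.array(p,float)+.5)*.64-.5
P=[]
for y,z,L in [(-70,4,[(347,260),(349,350)]),(0,4,[(236,230),(245,355)]),(70,4,[(127,235),(148,380)]),(139,4,[(30,235),(53,393)])]:
    for q in L: P.append((ray(m,f([q]),z)[0,:2],1,y))
for x,z,L in [(71,12,[(60,190),(170,188),(282,186)]),(127,12,[(60,98),(162,92),(282,86)])]:
    for q in L: P.append((ray(m,f([q]),z)[0,:2],0,x))
def res(s):
    c,n=np.cos(s[2]),np.sin(s[2]); R=np.array([[c,-n],[n,c]])
    return [(R.T@(p-s[:2]))[i]-v for p,i,v in P]
r=least_squares(res,[512,247,1.73]); print(r.x,np.round(r.fun,1)); s=r.x
R=np.array([[np.cos(s[2]),-np.sin(s[2])],[np.sin(s[2]),np.cos(s[2])]])
for k,y in dict(green=-105,blue=-35,red=35,white=105).items(): print('cradle',k,(R@[0,y]+s[:2]).round(1))
```

```text
[508.79874235 244.91294648   1.71985672] [-3.3 -3.6 -2.  -1.7  1.4  0.4  1.9  6.9 -0.7 -0.2  0.9 -1.7 -0.3  2.1]
cradle green [612.6 260.5]
cradle blue [543.4 250.1]
cradle red [474.2 239.7]
cradle white [405.  229.3]
```

Call:
{"fn": "arm_command", "kwargs": {
  "rows": [
    [20,-1,1,30,0],
    [20,0,0,30,0],
    [20,0,0,30,0],
    [20,0,0,12,0],
    [20,0,0,6,0]
  ]
}}

```text
t: 6.3
tcp_pos: [615.3, 260.5, 11.2]
tool_rot: [-0.001, 0.649, 0.76, -0.002]
ft_force: [-26.6, -10.1, 50.3]
grip_width: 0.294
```

Call:
{"fn": "arm_command", "kwargs": {
  "rows": [
    [20,0,0,0,0],
    [20,0,0,2,0],
    [20,0,0,0,0],
    [42,0,0,0,0],
    [42,0,0,0,0]
  ]
}}

```text
t: 6.8
tcp_pos: [619.0, 261.7, 10.5]
tool_rot: [0.002, 0.649, 0.76, 0.003]
ft_force: [4.0, 0.5, 4.8]
grip_width: 0.415
```

```bash
python3 -c "
from h import *
go(616.6,263.6,120,0.159)"
```

```text
t 6.80 pos [619.  261.7  10.5] th 0.157 j6 0.17 j1 0.33 F [4.  0.5 4.8] grip 38.6
shift [   2.3   -2.1 -109.5] rows 3 each [  0.8  -0.7 -36.5] | turn after -0.002 rows 1 each -0.002
```

```bash
python3 -c "
from h import *
snap('wrist','w4');snap('top','t4');snap('side','s4')
im=cam('side' and 's4')['im'][:,:,::-1]
cv2.imwrite('pics/s4c.png',cv2.resize(im[200:384,100:370],(800,545),interpolation=cv2.INTER_CUBIC))"
```

```text
(no output)
```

View pics/w4.png

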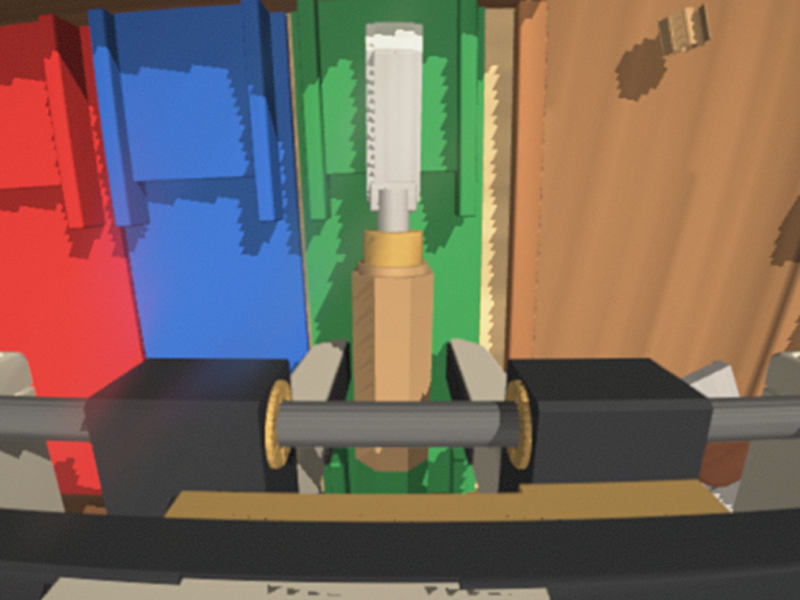

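View pics/s4c.png

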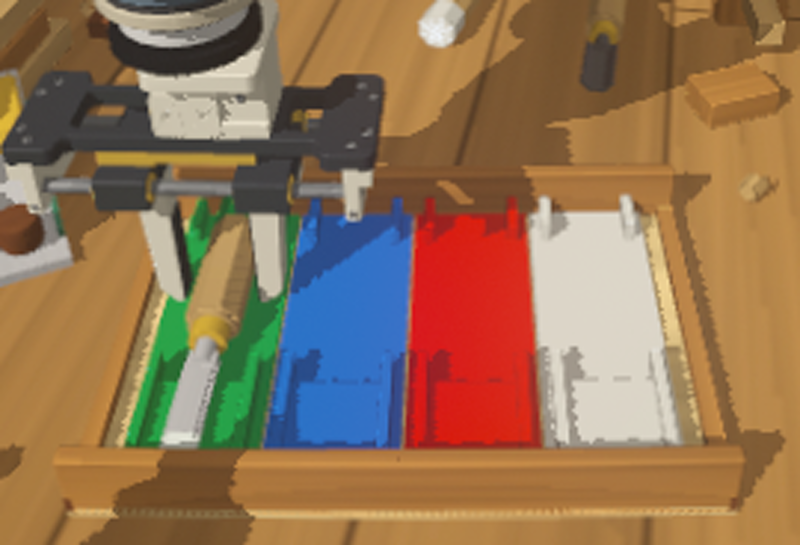

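```bash
python3 -c "
from h import *
a=cam('top0')['im'][:,:,::-1];b=cam('t4')['im'][:,:,::-1]
c=[cv2.resize(x[50:200,70:230],(400,375),interpolation=cv2.INTER_CUBIC) for x in (a,b)]
cv2.imwrite('pics/cmp.png',np.hstack(c))
go(616,262,10,.157)
print(ctrl.observe()['joint_torque'].round(1))"
```

```text
t 6.95 pos [619.2 261.7  10.5] th 0.157 j6 0.17 j1 0.33 F [4.3 0.8 5.2] grip 41.7
shift [ 0.8 -3.2  0.5] rows 1 each [ 0.8 -3.2  0.5] | turn after 0.0 rows 1 each 0.0
[  0.9 -63.8 -19.6   0.3   1.1   0. ]
```

View pics/cmp.png

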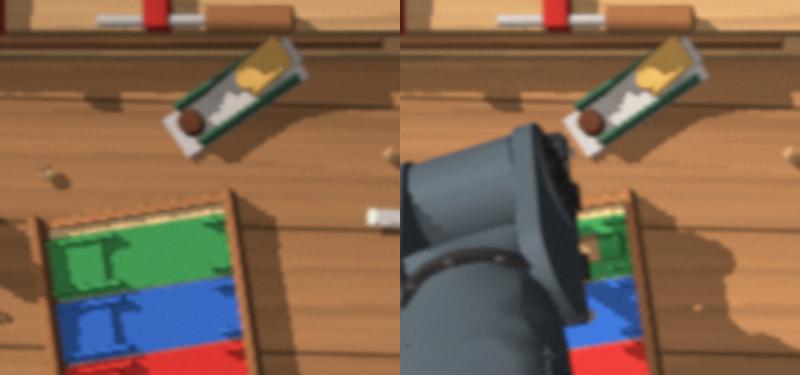

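View pics/s4.png

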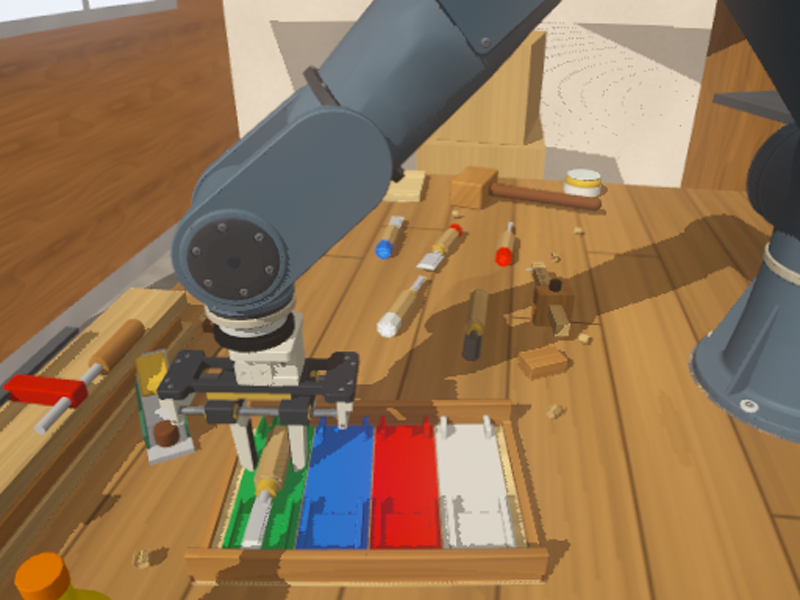

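Call:
{"fn": "arm_command", "kwargs": {
  "rows": [
    [42,0,0,-5,0],
    [42,0,0,-10,0],
    [42,0,0,0,0]
  ]
}}

```text
t: 7.25
tcp_pos: [617.3, 261.5, 24.7]
tool_rot: [0.001, 0.649, 0.761, 0.001]
ft_force: [-0.1, 0.7, 0.6]
grip_width: 0.451
```

```bash
python3 -c "
from h import *
go(616,262,10,.157)
snap('wrist','w5');snap('side','s5')
im=cam('side' and 's5')['im'][:,:,::-1]
cv2.imwrite('pics/s5c.png',cv2.resize(im[200:384,100:370],(800,545),interpolation=cv2.INTER_CUBIC))"
```

```text
t 7.25 pos [617.3 261.5  24.7] th 0.158 j6 0.17 j1 0.33 F [-0.1  0.7  0.6] grip 42.0
shift [ 0.7 -1.2 14.7] rows 1 each [ 0.7 -1.2 14.7] | turn after 0.001 rows 1 each 0.001
```

View pics/w5.png

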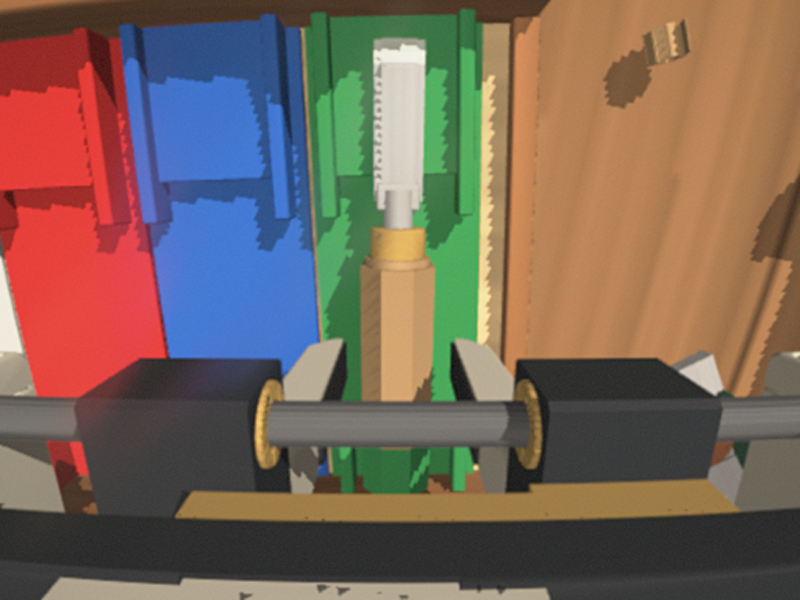

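View pics/s5c.png

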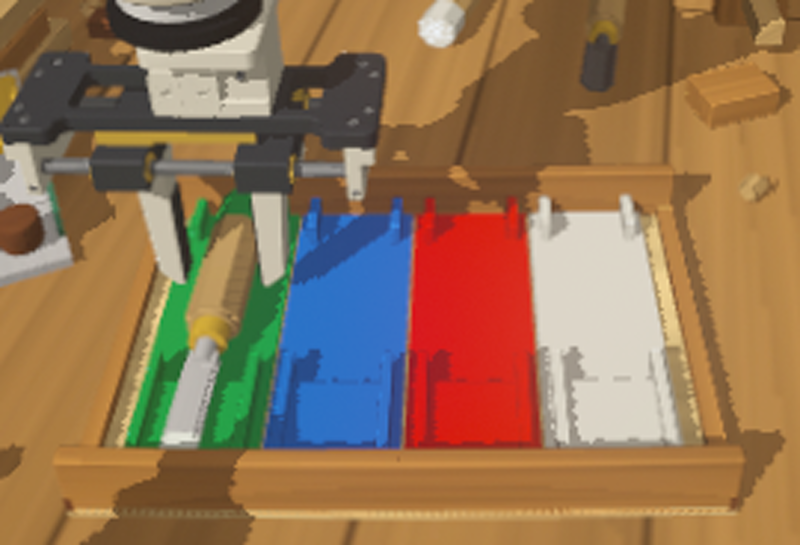

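```bash
python3 -c "
from h import *
a=cam('w5');b=cam('s5')
im=b['im'][:,:,::-1]
cv2.imwrite('pics/z1.png',cv2.resize(im[250:360,140:240],(720,792),interpolation=cv2.INTER_CUBIC)[:600])
cv2.imwrite('pics/z2.png',cv2.resize(a['im'][0:180,180:340,::-1],(533,600),interpolation=cv2.INTER_CUBIC))
m=cam('top0');print(ray(m,[(229*.64,155*.64)],80))
s=.158;print('post',[617.3+94*np.cos(s),261+94*np.sin(s)])
"
```

```text
[[738.43741818 226.03571495  80.        ]]
post [np.float64(710.129130841517), np.float64(275.7902828643841)]
```

View pics/z1.png

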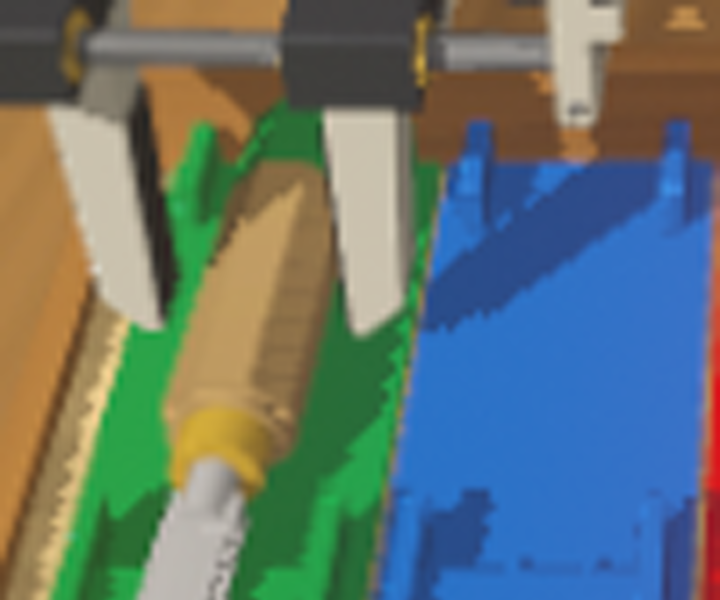

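View pics/z2.png

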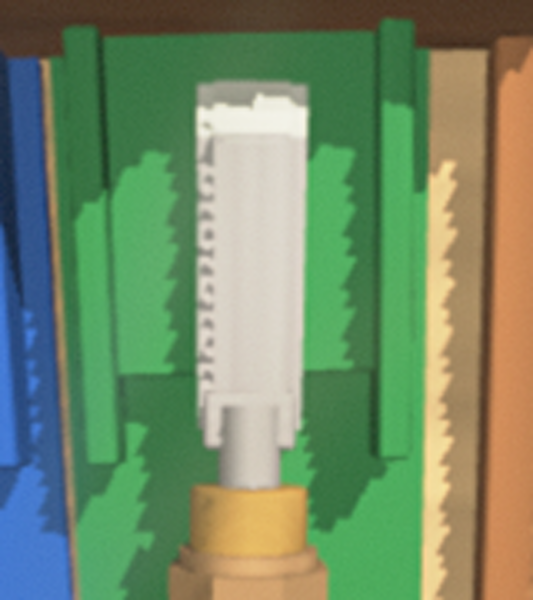

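Call:
{"fn": "arm_command", "kwargs": {
  "rows": [
    [60,0,0,-30,0],
    [60,0,0,-40,0],
    [60,0,0,-35,0.12],
    [60,0,0,0,0.12],
    [60,0,0,0,0.1]
  ]
}}

```text
t: 7.85
tcp_pos: [616.8, 261.4, 128.7]
tool_rot: [0.0, 0.77, 0.638, 0.001]
ft_force: [-1.0, 0.1, -0.6]
grip_width: 0.645
```

```bash
python3 -c "
from h import *
go(501,-349,125,-.179)"
```

```text
t 7.85 pos [616.8 261.4 128.7] th -0.186 j6 0.52 j1 0.33 F [-1.   0.1 -0.6] grip 60.0
shift [-621.2   -0.9    3.7] rows 15 each [-41.4  -0.1   0.2] | turn after -0.007 rows 1 each -0.007
```

Call:
{"fn": "arm_command", "kwargs": {
  "rows": [
    [60,-41.5,0,0,0],
    [60,-41.5,0,0,0],
    [60,-41.5,0,0,0],
    [60,-41.5,0,0,0],
    [60,-41.5,0,0,0]
  ]
}}

```text
t: 8.35
tcp_pos: [578.4, 55.6, 127.4]
tool_rot: [-0.0, 0.768, 0.64, -0.0]
ft_force: [0.6, 0.0, -0.3]
grip_width: 0.64
```

Call:
{"fn": "arm_command", "kwargs": {
  "rows": [
    [60,-41.5,0,0,0],
    [60,-41.5,0,0,0],
    [60,-41.5,0,0,0],
    [60,-41.5,0,0,0],
    [60,-41.5,0,0,0]
  ]
}}

```text
t: 8.85
tcp_pos: [541.1, -148.5, 127.5]
tool_rot: [-0.0, 0.768, 0.64, -0.0]
ft_force: [-0.1, 0.2, 0.7]
grip_width: 0.645
```

Call:
{"fn": "arm_command", "kwargs": {
  "rows": [
    [60,-41.5,0,0,0],
    [60,-41.5,0,0,0],
    [60,-41.5,0,0,0],
    [60,-41.5,0,0,0],
    [60,-41.5,0,0,0]
  ]
}}

```text
t: 9.35
tcp_pos: [503.7, -352.6, 127.4]
tool_rot: [-0.0, 0.768, 0.64, -0.0]
ft_force: [0.7, -0.1, 0.6]
grip_width: 0.645
```

```bash
python3 -c "
from h import *
go(501,-349,25,-.179)
snap('wrist','w6');snap('top','t6')
im=cam('t6')['im'][:,:,::-1]
cv2.imwrite('pics/t6c.png',cv2.resize(im[120:260,80:190],(471,600),interpolation=cv2.INTER_CUBIC))"
```

```text
t 9.35 pos [ 503.7 -352.6  127.4] th -0.181 j6 -0.51 j1 -0.69 F [ 0.7 -0.1  0.6] grip 60.0
shift [  3.1  -3.3 102.4] rows 3 each [ 1.  -1.1 34.1] | turn after -0.002 rows 1 each -0.002
```

View pics/w6.png

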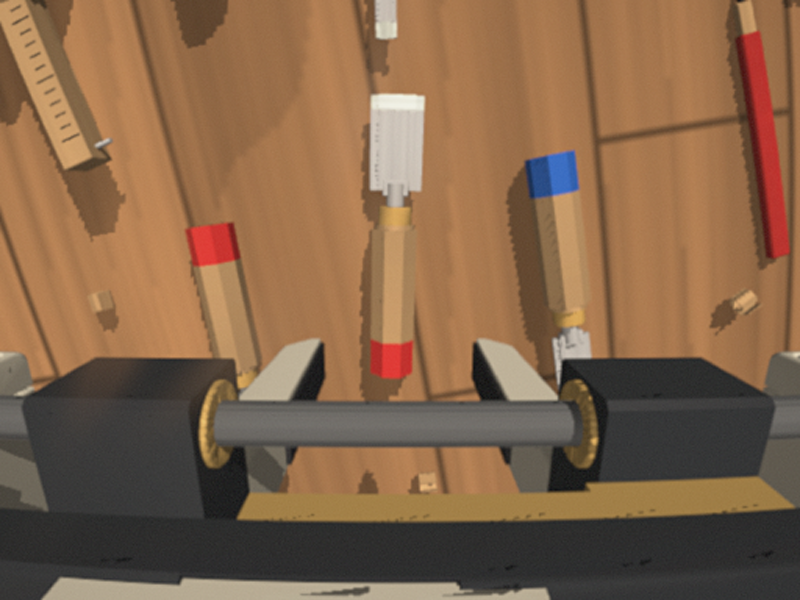

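View pics/t6c.png

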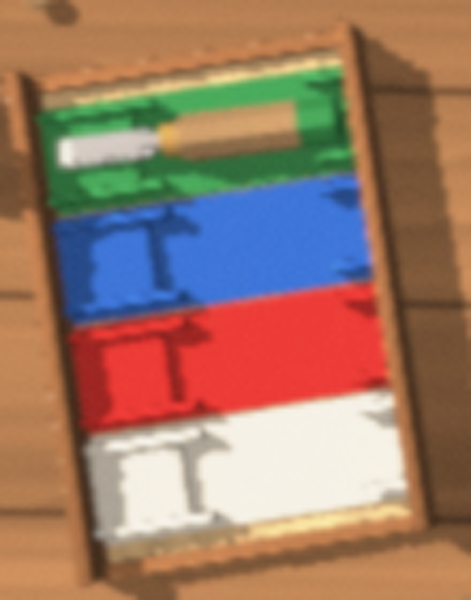

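```bash
python3 -c "
from h import *
m=cam('w6');f=lambda p:(np.array(p,float)+.5)*.64-.5
X=ray(m,f([(391,378),(397,95),(395,228)]),14);print(X.round(1))
d=X[1]-X[0];print(np.arctan2(d[1],d[0]),np.linalg.norm(d),X[0]+d/np.linalg.norm(d)*60.5)
m=cam('t6')
f2=lambda p:(np.array(p,float)+.5)/np.array([471/110,600/140])-.5+np.array([80,120])
X=ray(m,f2([(57,152)]),18);print('green tip',X)
"
```

```text
[[ 487.2 -408.6   14. ]
 [ 524.3 -229.9   14. ]
 [ 508.7 -307.9   14. ]]
1.366247952841145 182.50457302182454 [ 499.52919593 -349.40459955   14.        ]
green tip [[599.94411229 379.92967036  18.        ]]
```

Call:
{"fn": "arm_command", "kwargs": {
  "rows": [
    [60,3,-4,35,0.01],
    [60,0,0,40,0.01],
    [60,0,0,30,0],
    [60,0,0,12,0],
    [60,0,0,5,0]
  ]
}}

```text
t: 9.95
tcp_pos: [500.8, -346.8, 4.8]
tool_rot: [-0.001, 0.774, 0.633, -0.0]
ft_force: [-0.1, 0.4, 0.1]
grip_width: 0.643
```

Call:
{"fn": "arm_command", "kwargs": {
  "rows": [
    [45,0,0,2,0],
    [35,0,0,0,0],
    [20,0,0,0,0],
    [20,0,0,0,0],
    [20,0,0,0,0]
  ]
}}

```text
t: 10.45
tcp_pos: [501.3, -347.6, 4.3]
tool_rot: [0.001, 0.774, 0.633, 0.0]
ft_force: [-0.8, 0.7, 3.4]
grip_width: 0.297
```

Call:
{"fn": "arm_command", "kwargs": {
  "rows": [
    [20,0,0,0,0],
    [20,0,0,0,0],
    [20,0,0,0,0]
  ]
}}

```text
t: 10.75
tcp_pos: [501.3, -347.6, 4.3]
tool_rot: [0.0, 0.775, 0.633, 0.0]
ft_force: [-1.3, 0.6, 6.1]
grip_width: 0.299
```

```bash
python3 -c "
from h import *
go(478,241,125,.156)"
```

```text
t 10.75 pos [ 501.3 -347.6    4.3] th -0.201 j6 -0.48 j1 -0.68 F [-1.3  0.6  6.1] grip 27.8
shift [ 572.1 -140.4 -120.7] rows 15 each [38.1 -9.4 -8. ] | turn after -0.357 rows 3 each -0.119
```

Call:
{"fn": "arm_command", "kwargs": {
  "rows": [
    [20,0,0,-20,0],
    [20,0,0,-40,0],
    [20,0,0,-40,0],
    [20,0,0,-20,0],
    [20,38,-9.4,0,0]
  ]
}}

```text
t: 11.25
tcp_pos: [500.8, -311.7, 126.9]
tool_rot: [0.004, 0.775, 0.631, 0.001]
ft_force: [-0.1, 0.9, -2.2]
grip_width: 0.297
```

Call:
{"fn": "arm_command", "kwargs": {
  "rows": [
    [20,38,-9.4,0,0],
    [20,38,-9.4,0,0],
    [20,38,-9.4,0,0],
    [20,38,-9.4,0,0],
    [20,38,-9.4,0,0]
  ]
}}

```text
t: 11.75
tcp_pos: [490.8, -111.2, 123.6]
tool_rot: [-0.0, 0.775, 0.633, -0.0]
ft_force: [0.7, -0.0, -1.6]
grip_width: 0.299
```

Call:
{"fn": "arm_command", "kwargs": {
  "rows": [
    [20,38,-9.4,0,0],
    [20,38,-9.4,0,0],
    [20,38,-9.4,0,0],
    [20,38,-9.4,0,0],
    [20,38,-9.4,0,0]
  ]
}}

```text
t: 12.25
tcp_pos: [482.7, 84.3, 123.6]
tool_rot: [-0.0, 0.775, 0.633, -0.0]
ft_force: [0.2, -0.4, -1.5]
grip_width: 0.299
```

Call:
{"fn": "arm_command", "kwargs": {
  "rows": [
    [20,38,-9.4,0,0],
    [20,38,-9.4,0,0],
    [20,38,-9.4,0,-0.12],
    [20,38,0,0,-0.12],
    [20,0,0,0,-0.12]
  ]
}}

```text
t: 12.75
tcp_pos: [481.2, 241.6, 123.6]
tool_rot: [-0.0, 0.646, 0.764, 0.001]
ft_force: [-0.5, -1.3, -0.8]
grip_width: 0.296
```

```bash
python3 -c "
from h import *
go(478,241,15,.156)
snap('wrist','w7')"
```

```text
t 12.75 pos [481.2 241.6 123.6] th 0.167 j6 0.21 j1 0.38 F [-0.5 -1.3 -0.8] grip 27.5
shift [ -0.   -3.3 108.6] rows 3 each [-0.  -1.1 36.2] | turn after 0.011 rows 1 each 0.011
```

View pics/w7.png

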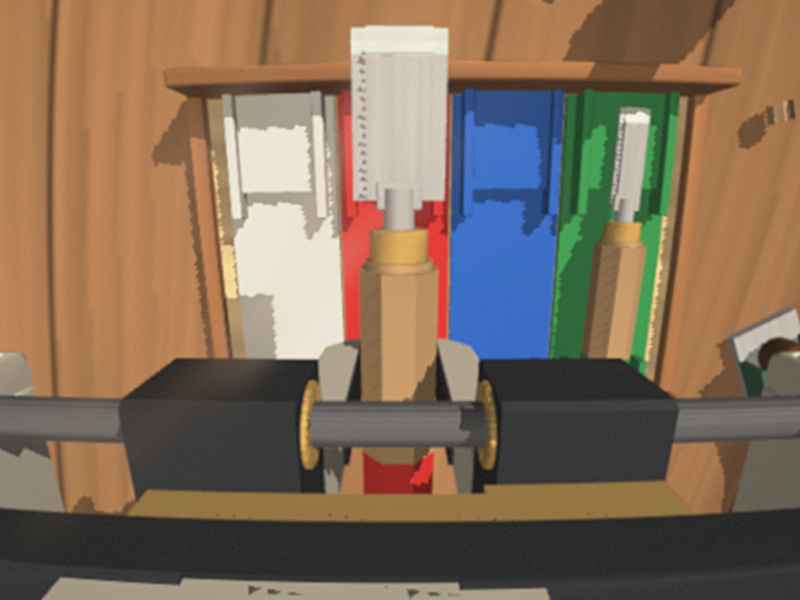

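```bash
python3 -c "
from h import *
held('w7',np.array([481.2,241.6,123.6]),.163,[(400,27),(400,230),(400,263)],10)
held('w7',np.array([481.2,241.6,123.6]),.163,[(341,215),(346,330),(450,215),(449,330),(553,330)],4-123.6)
held('w7',np.array([481.2,241.6,123.6]),.163,[(275,192),(510,188)],12-123.6)
"
```

```text
[[120.2  -0.9]
 [ 53.9  -0.6]
 [ 42.   -0.5]]
[[ 53.  -38.1]
 [-24.9 -36.6]
 [ 53.3  32.5]
 [-24.7  34.3]
 [-24.5 106.7]]
[[ 67.6 -78.1]
 [ 70.6  68.6]]
```

Call:
{"fn": "arm_command", "kwargs": {
  "rows": [
    [20,-3,-2.5,30,0],
    [20,0,0,35,0],
    [20,0,0,25,0],
    [20,0,0,12,0],
    [20,0,0,6,0]
  ]
}}

```text
t: 13.3
tcp_pos: [479.1, 234.2, 14.9]
tool_rot: [-0.0, 0.649, 0.76, -0.001]
ft_force: [-0.1, 0.8, -1.9]
grip_width: 0.3
```

Call:
{"fn": "arm_command", "kwargs": {
  "rows": [
    [20,0,0,3,0],
    [20,0,0,1,0],
    [20,0,0,1,0],
    [20,0,0,1,0],
    [20,0,0,0,0]
  ]
}}

```text
t: 13.8
tcp_pos: [479.2, 234.4, 13.5]
tool_rot: [-0.0, 0.649, 0.761, -0.0]
ft_force: [-17.1, -8.3, 44.4]
grip_width: 0.297
```

```bash
python3 -c "
from h import *
go(478,241,15,.156)"
```

```text
t 13.80 pos [479.2 234.4  13.5] th 0.158 j6 0.21 j1 0.37 F [-17.1  -8.3  44.4] grip 27.6
shift [ 6.7 -0.2 -1.5] rows 1 each [ 6.7 -0.2 -1.5] | turn after 0.002 rows 1 each 0.002
```

```bash
python3 -c "
from h import *
snap('wrist','w8');snap('side','s8')
im=cam('s8')['im'][:,:,::-1]
cv2.imwrite('pics/s8c.png',cv2.resize(im[190:370,110:370],(800,554),interpolation=cv2.INTER_CUBIC))"
```

```text
(no output)
```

View pics/w8.png

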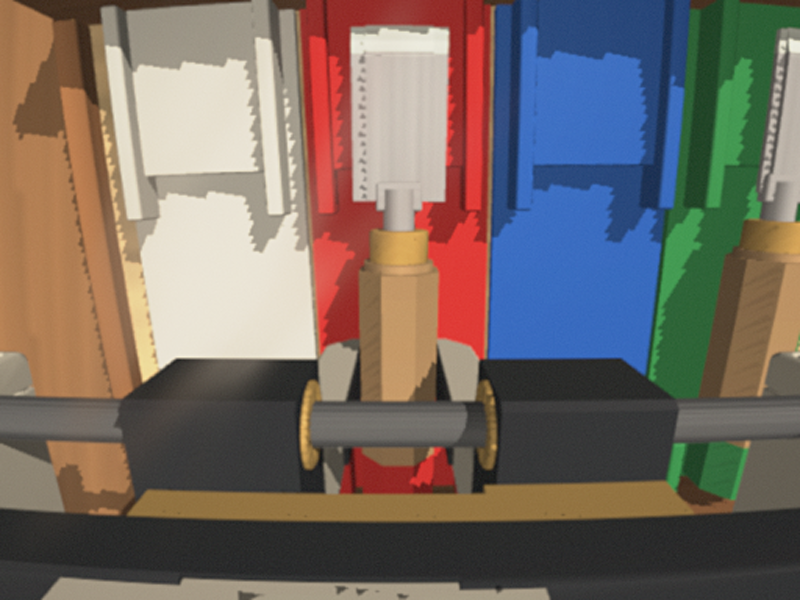

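View pics/s8c.png

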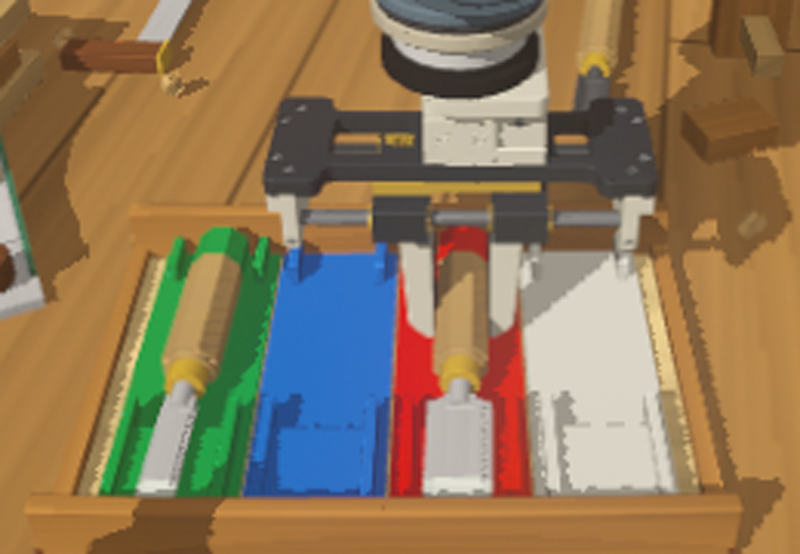

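Run:
```python
from h import *
from scipy.optimize import least_squares
f=lambda p:(np.array(p,float)+.5)*.64-.5
f2=lambda p:(np.array(p,float)+.5)/np.array([471/110,600/140])-.5+np.array([80,120])
D=[]
def add(n,ax,v,z,L,ff=f):
    m=cam(n)
    for q in L: D.append((m,ff([q]),ax,v,z))
add('w3',1,-70,4,[(347,260),(349,350)]);add('w3',1,0,4,[(236,230),(245,355)]);add('w3',1,70,4,[(127,235),(148,380)])
add('w3',0,71,12,[(60,190),(170,188),(282,186)])
add('w7',1,70,4,[(341,215),(346,330)]);add('w7',1,0,4,[(450,215),(449,330)]);add('w7',1,-70,4,[(553,330)])
add('w7',0,71,12,[(275,192),(510,188)])
add('w8',1,70,4,[(316,300)]);add('w8',1,0,4,[(489,300)]);add('w8',1,-70,4,[(655,320)])
add('w8',0,71,12,[(200,173),(590,165)])
for y,L in {-70:[(50,215),(355,175)],0:[(65,325),(375,284)],70:[(82,432),(390,392)]}.items(): add('top0',1,y,4,L,f2)
def res(s):
    c,n=np.cos(s[2]),np.sin(s[2]); R=np.array([[c,-n],[n,c]])
    return [(R.T@(ray(m,q,z+s[3])[0,:2]-s[:2]))[i]-v for m,q,i,v,z in D]
r=least_squares(res,[512,247,1.73,0],loss='soft_l1'); print(r.x.round(3),np.round(res(r.x),1)); s=r.x
R=np.array([[np.cos(s[2]),-np.sin(s[2])],[np.sin(s[2]),np.cos(s[2])]])
for k,y in dict(green=-105,blue=-35,red=35,white=105).items(): print('cradle',k,(R@[0,y]+s[:2]).round(1))
go(0,0,0,0)
```

```text
[513.116 245.573   1.732   7.566] [-0.1  0.3 -1.   0.3  0.5  0.7  0.5  0.1  0.3 -0.7 -2.2  0.6 -1.2 -1.8
 -2.4  0.8 -1.1 -0.1  0.4 -2.   0.3  0.4  1.7  0.4  1.9 -1.6  0.7]
cradle green [616.8 262.4]
cradle blue [547.7 251.2]
cradle red [478.6 240. ]
cradle white [409.5 228.7]
t 13.90 pos [479.2 234.4  13.5] th 0.158 j6 0.21 j1 0.37 F [-17.9  -8.9  43.9] grip 27.9
shift [-156.  -510.2   13.5] rows 13 each [-12.  -39.2   1. ] | turn after 0.158 rows 2 each 0.079
```

Call:
{"fn": "arm_command", "kwargs": {
  "rows": [
    [20,0,0,-3,0],
    [20,3,0,0,0],
    [20,0,0,0,0],
    [20,0,0,1,0],
    [20,0,0,0,0]
  ]
}}

```text
t: 14.4
tcp_pos: [479.7, 238.2, 13.5]
tool_rot: [0.0, 0.649, 0.761, 0.001]
ft_force: [-6.9, -1.3, 25.7]
grip_width: 0.299
```

Now release and back off.

Call:
{"fn": "arm_command", "kwargs": {
  "rows": [
    [42,0,0,-1,0],
    [42,0,0,0,0],
    [42,0,0,0,0],
    [42,0,0,0,0],
    [42,0,0,-10,0]
  ]
}}

```text
t: 14.9
tcp_pos: [478.2, 237.3, 21.9]
tool_rot: [-0.001, 0.649, 0.761, -0.001]
ft_force: [-0.1, 1.3, 0.1]
grip_width: 0.446
```

Call:
{"fn": "arm_command", "kwargs": {
  "rows": [
    [60,0,0,-30,0.14],
    [60,0,0,-40,0.14],
    [60,0,0,-40,0.14],
    [60,0,0,0,0.14],
    [60,0,0,0,0.14]
  ]
}}

```text
t: 15.4
tcp_pos: [479.5, 237.8, 134.6]
tool_rot: [0.0, 0.872, 0.49, 0.001]
ft_force: [-0.6, 0.3, 0.0]
grip_width: 0.645
```

```bash
python3 -c "
from h import *
go(611.6,-340,140,-3.127)
snap('wrist','w9')"
```

```text
t 15.40 pos [479.5 237.8 134.6] th -0.547 j6 0.92 j1 0.37 F [-0.6  0.3  0. ] grip 60.0
shift [-424.9  413.3   -5.4] rows 15 each [-28.3  27.6  -0.4] | turn after 2.58 rows 19 each 0.136
```

View pics/w9.png

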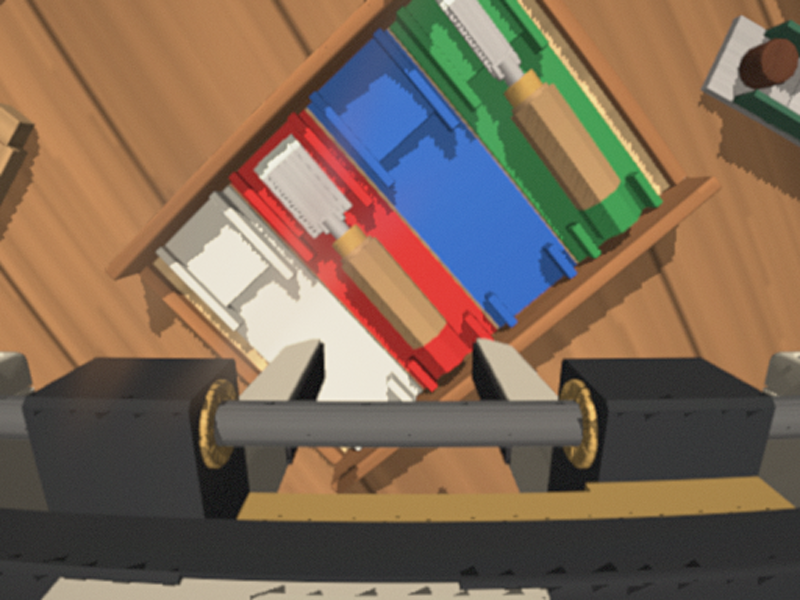

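Call:
{"fn": "arm_command", "kwargs": {
  "rows": [
    [60,-28.3,27.6,0,0],
    [60,-28.3,27.6,0,0],
    [60,-28.3,27.6,0,0],
    [60,-28.3,27.6,0,0],
    [60,-28.3,27.6,0,0]
  ]
}}

```text
t: 15.95
tcp_pos: [524.5, 43.7, 133.1]
tool_rot: [0.0, 0.87, 0.494, 0.0]
ft_force: [0.3, 0.1, 0.7]
grip_width: 0.641
```

Call:
{"fn": "arm_command", "kwargs": {
  "rows": [
    [60,-28.3,27.6,0,0],
    [60,-28.3,27.6,0,0],
    [60,-28.3,27.6,0,0],
    [60,-28.3,27.6,0,0],
    [60,-28.3,27.6,0,0]
  ]
}}

```text
t: 16.45
tcp_pos: [569.8, -148.8, 133.0]
tool_rot: [-0.0, 0.87, 0.494, -0.0]
ft_force: [0.5, 0.9, -0.8]
grip_width: 0.646
```

Call:
{"fn": "arm_command", "kwargs": {
  "rows": [
    [60,-28.3,27.6,0,0],
    [60,-28.3,27.6,0,0],
    [60,-28.3,27.6,0,0],
    [60,-28.3,27.6,0,0],
    [60,-28.3,27.6,0,0]
  ]
}}

```text
t: 16.95
tcp_pos: [615.2, -341.0, 132.9]
tool_rot: [-0.0, 0.87, 0.494, -0.0]
ft_force: [0.9, 0.0, 1.2]
grip_width: 0.649
```

Call:
{"fn": "arm_command", "kwargs": {
  "rows": [
    [60,0,0,0,0.136],
    [60,0,0,0,0.136],
    [60,0,0,0,0.136],
    [60,0,0,0,0.136],
    [60,0,0,0,0.136]
  ]
}}

```text
t: 17.45
tcp_pos: [615.0, -339.4, 132.8]
tool_rot: [-0.0, 0.985, 0.173, -0.0]
ft_force: [0.6, 0.2, -0.1]
grip_width: 0.648
```

Call:
{"fn": "arm_command", "kwargs": {
  "rows": [
    [60,0,0,0,0.136],
    [60,0,0,0,0.136],
    [60,0,0,0,0.136],
    [60,0,0,0,0.136],
    [60,0,0,0,0.136]
  ]
}}

```text
t: 17.95
tcp_pos: [615.0, -339.4, 132.8]
tool_rot: [-0.0, 0.986, -0.166, -0.0]
ft_force: [-0.8, 0.2, -0.5]
grip_width: 0.648
```

Call:
{"fn": "arm_command", "kwargs": {
  "rows": [
    [60,0,0,0,0.136],
    [60,0,0,0,0.136],
    [60,0,0,0,0.136],
    [60,0,0,0,0.136],
    [60,0,0,0,0.136]
  ]
}}

```text
t: 18.45
tcp_pos: [615.0, -339.4, 132.8]
tool_rot: [-0.0, 0.875, -0.485, -0.0]
ft_force: [0.8, -0.0, -0.4]
grip_width: 0.643
```

Call:
{"fn": "arm_command", "kwargs": {
  "rows": [
    [60,0,0,0,0.136],
    [60,0,0,0,0.136],
    [60,0,0,0,0.136],
    [60,0,0,0,0.12],
    [60,0,0,0,0]
  ]
}}

```text
t: 18.95
tcp_pos: [615.0, -339.4, 132.8]
tool_rot: [0.0, 0.719, -0.695, -0.0]
ft_force: [0.2, -0.1, 1.0]
grip_width: 0.645
```

```bash
python3 -c "
from h import *
go(611.6,-340,5,-3.127)
snap('wrist','w10')"
```

```text
t 18.95 pos [ 615.  -339.4  132.8] th -3.108 j6 2.54 j1 -0.57 F [ 0.2 -0.1  1. ] grip 60.0
shift [  0.5   3.5 127.8] rows 4 each [ 0.1  0.9 32. ] | turn after 0.019 rows 1 each 0.019
```

View pics/w10.png

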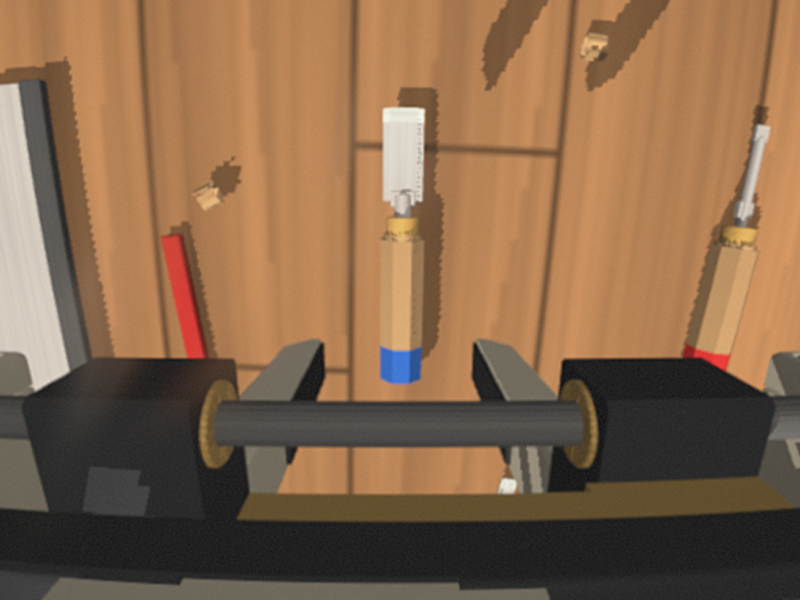

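```bash
python3 -c "
from h import *
held('w10',np.array([615,-339.4,132.8]),-3.108,[(401,382),(404,108),(402,235)],14-132.8)"
```

```text
[[-64.2   3.1]
 [117.2   4.7]
 [ 39.2   3.6]]
```

Call:
{"fn": "arm_command", "kwargs": {
  "rows": [
    [60,-1.5,3.7,40,0.01],
    [60,0,0,40,0],
    [60,0,0,30,0],
    [60,0,0,12,0],
    [60,0,0,5,0]
  ]
}}

```text
t: 19.5
tcp_pos: [611.2, -338.0, 4.9]
tool_rot: [0.0, 0.716, -0.698, -0.001]
ft_force: [-0.5, 0.4, 0.7]
grip_width: 0.645
```

Call:
{"fn": "arm_command", "kwargs": {
  "rows": [
    [45,0,0,1.5,0],
    [35,0,0,0,0],
    [20,0,0,0,0],
    [20,0,0,0,0],
    [20,0,0,0,0]
  ]
}}

```text
t: 20.0
tcp_pos: [611.8, -338.3, 5.0]
tool_rot: [-0.0, 0.715, -0.699, 0.001]
ft_force: [0.3, 0.9, 3.3]
grip_width: 0.299
```

Call:
{"fn": "arm_command", "kwargs": {
  "rows": [
    [20,0,0,0,0],
    [20,0,0,0,0],
    [20,0,0,-20,0],
    [20,0,0,-40,0],
    [20,0,0,-40,0]
  ]
}}

```text
t: 20.5
tcp_pos: [610.8, -337.7, 104.4]
tool_rot: [0.0, 0.715, -0.699, -0.001]
ft_force: [1.0, -0.9, -0.6]
grip_width: 0.296
```

Call:
{"fn": "arm_command", "kwargs": {
  "rows": [
    [20,0,0,-30,-0.13],
    [20,0,0,0,-0.13],
    [20,0,0,0,-0.13],
    [20,0,0,0,-0.13],
    [20,0,0,0,-0.13]
  ]
}}

```text
t: 21.0
tcp_pos: [611.2, -338.0, 133.8]
tool_rot: [-0.0, 0.902, -0.432, -0.0]
ft_force: [-0.2, 0.5, -0.8]
grip_width: 0.296
```

```bash
python3 -c "
from h import *
go(547.7,251.2,140,.161)"
```

```text
t 21.00 pos [ 611.2 -338.   133.8] th -2.464 j6 1.89 j1 -0.57 F [-0.2  0.5 -0.8] grip 27.5
shift [-498.7 -320.1   -6.2] rows 15 each [-33.2 -21.3  -0.4] | turn after -2.625 rows 19 each -0.138
```

Call:
{"fn": "arm_command", "kwargs": {
  "rows": [
    [20,-33.2,-21.3,0,0],
    [20,-33.2,-21.3,0,0],
    [20,-33.2,-21.3,0,0],
    [20,-33.2,-21.3,0,0],
    [20,-33.2,-21.3,0,0]
  ]
}}

```text
t: 21.5
tcp_pos: [590.7, -140.4, 134.0]
tool_rot: [0.0, 0.901, -0.434, -0.0]
ft_force: [1.1, -0.3, -1.3]
grip_width: 0.298
```

Call:
{"fn": "arm_command", "kwargs": {
  "rows": [
    [20,-33.2,-21.3,0,0],
    [20,-33.2,-21.3,0,0],
    [20,-33.2,-21.3,0,0],
    [20,-33.2,-21.3,0,0],
    [20,-33.2,-21.3,0,0]
  ]
}}

```text
t: 22.0
tcp_pos: [570.6, 55.8, 134.0]
tool_rot: [0.0, 0.901, -0.434, -0.0]
ft_force: [0.2, -0.8, -0.9]
grip_width: 0.299
```

Call:
{"fn": "arm_command", "kwargs": {
  "rows": [
    [20,-33.2,-21.3,0,0],
    [20,-33.2,-21.3,0,0],
    [20,-33.2,-21.3,0,0],
    [20,-33.2,-21.3,0,0],
    [20,-33.2,-21.3,0,0]
  ]
}}

```text
t: 22.5
tcp_pos: [550.5, 252.0, 134.0]
tool_rot: [0.0, 0.901, -0.434, -0.0]
ft_force: [0.8, -0.3, -1.5]
grip_width: 0.297
```

Call:
{"fn": "arm_command", "kwargs": {
  "rows": [
    [20,0,0,0,-0.138],
    [20,0,0,0,-0.138],
    [20,0,0,0,-0.138],
    [20,0,0,0,-0.138],
    [20,0,0,0,-0.138]
  ]
}}

```text
t: 23.0
tcp_pos: [550.8, 250.5, 133.9]
tool_rot: [0.0, 0.995, -0.101, -0.0]
ft_force: [-0.3, 0.1, -1.8]
grip_width: 0.295
```

Call:
{"fn": "arm_command", "kwargs": {
  "rows": [
    [20,0,0,0,-0.138],
    [20,0,0,0,-0.138],
    [20,0,0,0,-0.138],
    [20,0,0,0,-0.138],
    [20,0,0,0,-0.138]
  ]
}}

```text
t: 23.5
tcp_pos: [550.8, 250.4, 133.9]
tool_rot: [0.0, 0.97, 0.241, -0.0]
ft_force: [0.0, -0.4, -1.2]
grip_width: 0.296
```

Call:
{"fn": "arm_command", "kwargs": {
  "rows": [
    [20,0,0,0,-0.138],
    [20,0,0,0,-0.138],
    [20,0,0,0,-0.138],
    [20,0,0,0,-0.138],
    [20,0,0,0,-0.138]
  ]
}}

```text
t: 24.0
tcp_pos: [550.8, 250.4, 133.9]
tool_rot: [-0.0, 0.832, 0.555, -0.0]
ft_force: [-0.6, -0.3, -1.4]
grip_width: 0.298
```

Call:
{"fn": "arm_command", "kwargs": {
  "rows": [
    [20,0,0,0,-0.138],
    [20,0,0,0,-0.138],
    [20,0,0,0,-0.138],
    [20,0,0,0,-0.138],
    [20,0,0,0,0]
  ]
}}

```text
t: 24.5
tcp_pos: [550.9, 250.4, 133.9]
tool_rot: [-0.0, 0.65, 0.76, -0.0]
ft_force: [0.3, 0.5, -0.9]
grip_width: 0.3
```

```bash
python3 -c "
from h import *
go(547.7,249.2,30,.161)
snap('wrist','w11')"
```

```text
t 24.50 pos [550.9 250.4 133.9] th 0.155 j6 0.19 j1 0.35 F [ 0.3  0.5 -0.9] grip 27.9
shift [ -0.7  -3.3 103.9] rows 3 each [-0.2 -1.1 34.6] | turn after -0.006 rows 1 each -0.006
```

View pics/w11.png

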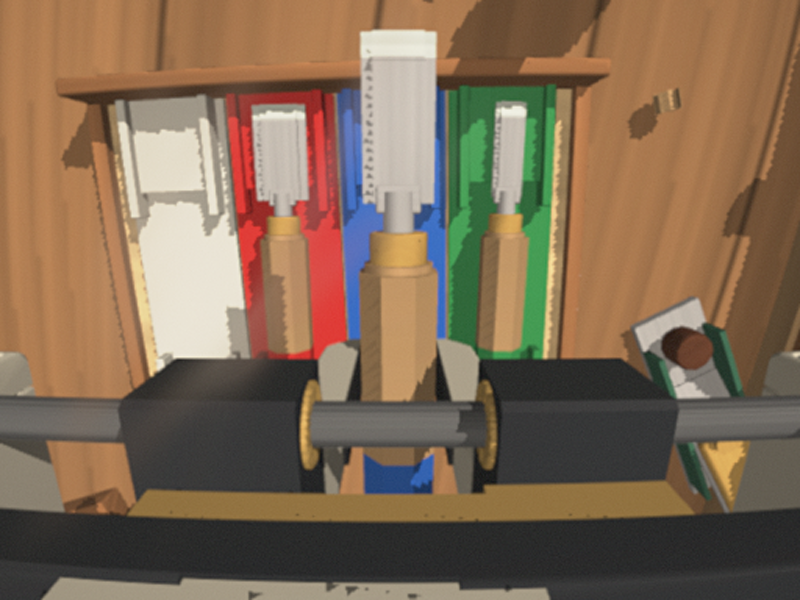

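Call:
{"fn": "arm_command", "kwargs": {
  "rows": [
    [20,-1,-3,35,0],
    [20,0,0,35,0],
    [20,0,0,25,0],
    [20,0,0,12,0],
    [20,0,0,8,0]
  ]
}}

```text
t: 25.05
tcp_pos: [548.2, 249.0, 18.5]
tool_rot: [-0.0, 0.652, 0.758, -0.0]
ft_force: [0.3, 0.1, -1.3]
grip_width: 0.301
```

Call:
{"fn": "arm_command", "kwargs": {
  "rows": [
    [20,0,0,2,0],
    [20,0,0,1,0],
    [20,0,0,1,0],
    [20,0,0,0,0]
  ]
}}

```text
t: 25.45
tcp_pos: [548.6, 249.2, 15.8]
tool_rot: [0.0, 0.651, 0.759, 0.0]
ft_force: [-0.7, -0.3, -0.4]
grip_width: 0.299
```

Call:
{"fn": "arm_command", "kwargs": {
  "rows": [
    [20,0,0,1,0],
    [20,0,0,0,0],
    [20,0,0,0,0]
  ]
}}

```text
t: 25.75
tcp_pos: [548.6, 249.2, 14.9]
tool_rot: [0.0, 0.651, 0.759, 0.0]
ft_force: [-1.4, -1.5, 6.4]
grip_width: 0.299
```

Contact (6 N). Release.

Call:
{"fn": "arm_command", "kwargs": {
  "rows": [
    [42,0,0,0,0],
    [42,0,0,0,0],
    [42,0,0,0,0],
    [42,0,0,-5,0],
    [42,0,0,-15,0]
  ]
}}

```text
t: 26.25
tcp_pos: [547.5, 248.8, 33.8]
tool_rot: [-0.001, 0.651, 0.759, -0.001]
ft_force: [0.1, -0.0, -0.9]
grip_width: 0.45
```

Call:
{"fn": "arm_command", "kwargs": {
  "rows": [
    [42,0,0,-30,0.15],
    [60,0,0,-40,0.15],
    [60,0,0,-30,0],
    [60,0,0,0,0],
    [60,0,0,0,0]
  ]
}}

```text
t: 26.75
tcp_pos: [548.5, 249.2, 135.3]
tool_rot: [0.0, 0.757, 0.653, 0.001]
ft_force: [-0.4, -0.3, -1.4]
grip_width: 0.64
```

```bash
python3 -c "
from h import *
go(541.7,-82.7,132,-.148)"
```

```text
t 26.75 pos [548.5 249.2 135.3] th -0.147 j6 0.50 j1 0.35 F [-0.4 -0.3 -1.4] grip 59.5
shift [-329.3   41.8    3.3] rows 8 each [-41.2   5.2   0.4] | turn after 0.001 rows 1 each 0.001
```

Call:
{"fn": "arm_command", "kwargs": {
  "rows": [
    [60,-41.2,5.2,0,0],
    [60,-41.2,5.2,0,0],
    [60,-41.2,5.2,0,0],
    [60,-41.2,5.2,0,0],
    [60,-41.2,5.2,0,0]
  ]
}}

```text
t: 27.25
tcp_pos: [542.8, 39.9, 133.2]
tool_rot: [-0.001, 0.757, 0.653, -0.001]
ft_force: [-0.1, 0.3, -0.2]
grip_width: 0.647
```

Call:
{"fn": "arm_command", "kwargs": {
  "rows": [
    [60,-41.2,5.2,0,0],
    [60,-41.2,5.2,0,0],
    [60,-41.2,5.2,0,0],
    [60,0,0,0,0],
    [60,0,0,0,0]
  ]
}}

```text
t: 27.75
tcp_pos: [540.5, -83.4, 133.2]
tool_rot: [-0.001, 0.758, 0.653, -0.0]
ft_force: [-0.2, -0.1, -0.2]
grip_width: 0.645
```

```bash
python3 -c "
from h import *
go(541.7,-82.7,5,-.148)
snap('wrist','w12')"
```

```text
t 27.75 pos [540.5 -83.4 133.2] th -0.149 j6 -0.09 j1 -0.24 F [-0.2 -0.1 -0.2] grip 60.0
shift [  0.9   1.1 128.2] rows 4 each [ 0.2  0.3 32.1] | turn after -0.001 rows 1 each -0.001
```

View pics/w12.png

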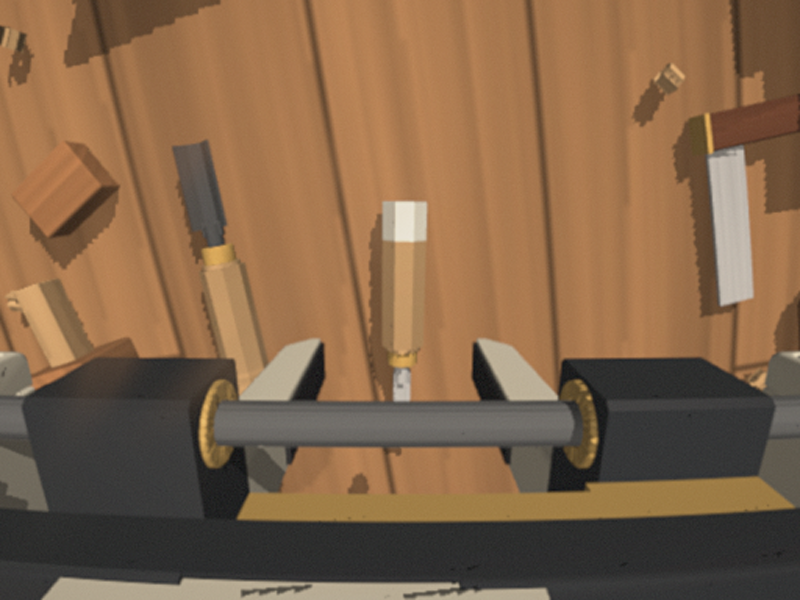

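```bash
python3 -c "
from h import *
held('w12',np.array([540.5,-83.4,133.2]),-.149,[(405,203),(403,350),(405,240)],16-133.2)"
```

```text
[[ 60.4   3. ]
 [-38.9   2. ]
 [ 36.8   3.1]]
```

Call:
{"fn": "arm_command", "kwargs": {
  "rows": [
    [60,2,2.5,40,0],
    [60,0,0,40,0],
    [60,0,0,30,0],
    [60,0,0,12,0],
    [60,0,0,5,0]
  ]
}}

```text
t: 28.3
tcp_pos: [543.5, -80.4, 6.3]
tool_rot: [-0.001, 0.757, 0.654, -0.001]
ft_force: [0.1, -0.7, -0.5]
grip_width: 0.643
```

Call:
{"fn": "arm_command", "kwargs": {
  "rows": [
    [45,0,0,1.5,0],
    [35,0,0,0,0],
    [20,0,0,0,0],
    [20,0,0,0,0],
    [20,0,0,0,0]
  ]
}}

```text
t: 28.8
tcp_pos: [544.2, -81.6, 6.3]
tool_rot: [0.0, 0.757, 0.653, 0.0]
ft_force: [-1.1, -0.2, 4.9]
grip_width: 0.296
```

Call:
{"fn": "arm_command", "kwargs": {
  "rows": [
    [20,0,0,0,0],
    [20,0,0,0,0],
    [20,0,0,-20,0],
    [20,0,0,-40,0],
    [20,0,0,-40,0]
  ]
}}

```text
t: 29.3
tcp_pos: [543.3, -81.4, 106.4]
tool_rot: [-0.001, 0.757, 0.653, -0.001]
ft_force: [0.7, -0.0, -0.6]
grip_width: 0.296
```

```bash
python3 -c "
from h import *
go(409.5,228.7,130,3.30-2*np.pi)
go(409.5,228.7,130,3.28)"
```

```text
t 29.30 pos [543.3 -81.4 106.4] th -0.147 j6 -0.09 j1 -0.23 F [ 0.7 -0.  -0.6] grip 27.5
shift [ 287.1 -177.8  -23.6] rows 9 each [ 31.9 -19.8  -2.6] | turn after 2.836 rows 21 each 0.135
t 29.30 pos [543.3 -81.4 106.4] th -0.147 j6 -0.09 j1 -0.23 F [ 0.7 -0.  -0.6] grip 27.5
shift [ 287.1 -177.8  -23.6] rows 9 each [ 31.9 -19.8  -2.6] | turn after -3.427 rows 25 each -0.137
```

Call:
{"fn": "arm_command", "kwargs": {
  "rows": [
    [20,31.9,-19.8,-4,0],
    [20,31.9,-19.8,-4,0],
    [20,31.9,-19.8,-4,0],
    [20,31.9,-19.8,-4,0],
    [20,31.9,-19.8,-4,0]
  ]
}}

```text
t: 29.8
tcp_pos: [468.5, 92.0, 125.9]
tool_rot: [0.0, 0.757, 0.653, 0.0]
ft_force: [1.1, 0.6, -1.4]
grip_width: 0.295
```

Call:
{"fn": "arm_command", "kwargs": {
  "rows": [
    [20,31.9,-19.8,-4,0],
    [20,31.9,-19.8,-4,0],
    [20,31.9,-19.8,0,0],
    [20,31.9,-19.8,0,0],
    [20,0,0,0,-0.137]
  ]
}}

```text
t: 30.3
tcp_pos: [408.1, 231.4, 133.7]
tool_rot: [-0.0, 0.71, 0.704, 0.0]
ft_force: [0.4, -0.6, -0.7]
grip_width: 0.297
```

Call:
{"fn": "arm_command", "kwargs": {
  "rows": [
    [20,0,0,0,-0.137],
    [20,0,0,0,-0.137],
    [20,0,0,0,-0.137],
    [20,0,0,0,-0.137],
    [20,0,0,0,-0.137]
  ]
}}

```text
t: 30.8
tcp_pos: [409.5, 228.6, 133.6]
tool_rot: [-0.0, 0.431, 0.903, -0.0]
ft_force: [-0.5, 0.3, -1.5]
grip_width: 0.301
```

Call:
{"fn": "arm_command", "kwargs": {
  "rows": [
    [20,0,0,0,-0.137],
    [20,0,0,0,-0.137],
    [20,0,0,0,-0.137],
    [20,0,0,0,-0.137],
    [20,0,0,0,-0.137]
  ]
}}

```text
t: 31.3
tcp_pos: [409.6, 228.5, 133.7]
tool_rot: [-0.0, 0.102, 0.995, -0.0]
ft_force: [-0.5, 0.7, -1.3]
grip_width: 0.3
```

Call:
{"fn": "arm_command", "kwargs": {
  "rows": [
    [20,0,0,0,-0.137],
    [20,0,0,0,-0.137],
    [20,0,0,0,-0.137],
    [20,0,0,0,-0.137],
    [20,0,0,0,-0.137]
  ]
}}

```text
t: 31.8
tcp_pos: [409.5, 228.5, 133.6]
tool_rot: [-0.0, -0.238, 0.971, -0.0]
ft_force: [-0.1, 0.4, -1.2]
grip_width: 0.296
```

Call:
{"fn": "arm_command", "kwargs": {
  "rows": [
    [20,0,0,0,-0.137],
    [20,0,0,0,-0.137],
    [20,0,0,0,-0.137],
    [20,0,0,0,-0.137],
    [20,0,0,0,-0.137]
  ]
}}

```text
t: 32.3
tcp_pos: [409.5, 228.5, 133.6]
tool_rot: [-0.0, -0.55, 0.835, 0.0]
ft_force: [-1.0, 0.0, -1.1]
grip_width: 0.297
```

```bash
python3 -c "
from h import *
go(409.5,228.7,30,3.28)"
```

```text
t 32.30 pos [409.5 228.5 133.6] th 2.736 j6 -2.33 j1 0.41 F [-1.   0.  -1.1] grip 27.7
shift [-1.000e-01  1.000e-01  1.036e+02] rows 3 each [-0.   0.  34.5] | turn after -0.544 rows 4 each -0.136
```

Call:
{"fn": "arm_command", "kwargs": {
  "rows": [
    [20,0,0,0,-0.13],
    [20,0,0,0,-0.13],
    [20,0,0,0,-0.12],
    [20,0,0,0,-0.06],
    [20,0,0,0,-0.02]
  ]
}}

```text
t: 32.8
tcp_pos: [409.6, 228.6, 133.6]
tool_rot: [0.0, 0.725, -0.689, -0.0]
ft_force: [-0.4, -0.7, -1.6]
grip_width: 0.295
```

```bash
python3 -c "
from h import *
go(409.5,228.7,30,3.28)
snap('wrist','w13')"
```

```text
t 32.80 pos [409.6 228.6 133.6] th -3.092 j6 -2.78 j1 0.41 F [-0.4 -0.7 -1.6] grip 27.4
shift [-2.000e-01  1.000e-01  1.036e+02] rows 3 each [-0.1  0.  34.5] | turn after -6.372 rows 46 each -0.139
```

View pics/w13.png

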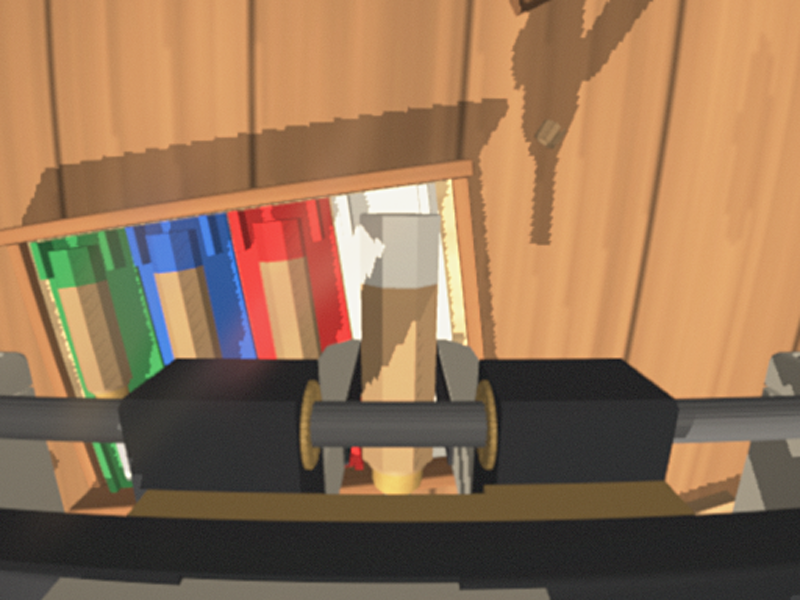

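Call:
{"fn": "arm_command", "kwargs": {
  "rows": [
    [20,0,0,35,-0.02],
    [20,0,0,35,-0.02],
    [20,0,0,25,0],
    [20,0,0,10,0],
    [20,0,0,6,0]
  ]
}}

```text
t: 33.35
tcp_pos: [409.6, 228.6, 22.2]
tool_rot: [0.0, 0.737, -0.676, -0.0]
ft_force: [0.0, -0.5, -0.9]
grip_width: 0.301
```

```bash
python3 -c "
from h import *
held('w13',np.array([409.6,228.6,133.6]),3.191,[(400,213),(400,286),(397,472)],10)
go(409.5,228.7,17,3.23)
snap('wrist','w14')"
```

```text
[[ 58.7   1.8]
 [ 32.4   1.8]
 [-46.1   0.7]]
t 33.35 pos [409.6 228.6  22.2] th -3.054 j6 -2.82 j1 0.41 F [ 0.  -0.5 -0.9] grip 28.0
shift [-0.1  0.1  5.2] rows 1 each [-0.1  0.1  5.2] | turn after -6.284 rows 45 each -0.14
```

View pics/w14.png

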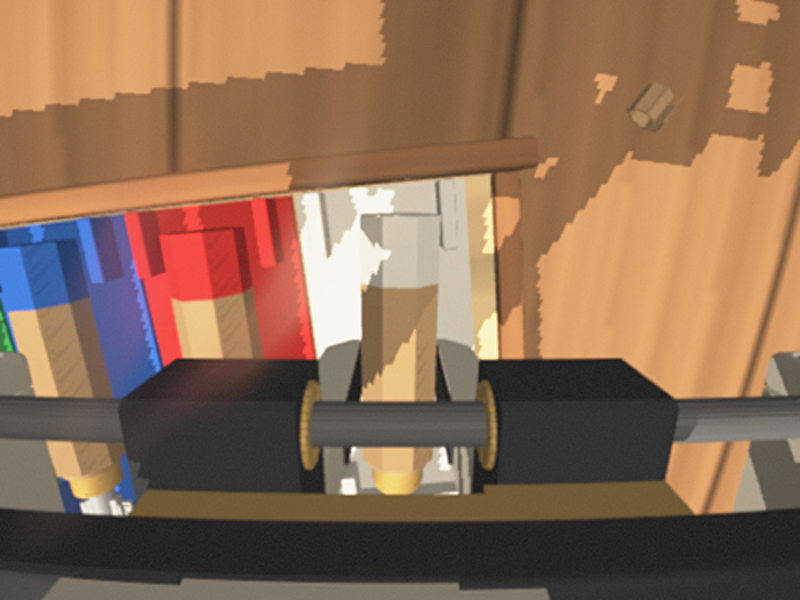

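Call:
{"fn": "arm_command", "kwargs": {
  "rows": [
    [20,0,-2,2,0],
    [20,0,0,2,0],
    [20,0,0,1,0],
    [20,0,0,1,0],
    [20,0,0,0,0]
  ]
}}

```text
t: 33.9
tcp_pos: [411.7, 228.8, 16.8]
tool_rot: [-0.0, 0.738, -0.675, 0.0]
ft_force: [1.0, 0.5, -1.2]
grip_width: 0.297
```

Call:
{"fn": "arm_command", "kwargs": {
  "rows": [
    [20,0,0,1,0],
    [20,0,0,0,0],
    [20,0,0,0,0]
  ]
}}

```text
t: 34.2
tcp_pos: [411.8, 228.9, 16.2]
tool_rot: [-0.0, 0.738, -0.675, 0.0]
ft_force: [-3.4, -2.2, 9.7]
grip_width: 0.298
```

Call:
{"fn": "arm_command", "kwargs": {
  "rows": [
    [42,0,0,0,0],
    [42,0,0,0,0],
    [42,0,0,0,0],
    [42,0,0,-5,0],
    [42,0,0,-15,0]
  ]
}}

```text
t: 34.7
tcp_pos: [411.0, 228.5, 35.2]
tool_rot: [0.001, 0.738, -0.675, -0.0]
ft_force: [-0.5, 0.9, 0.1]
grip_width: 0.444
```

Call:
{"fn": "arm_command", "kwargs": {
  "rows": [
    [42,0,0,-30,0],
    [50,0,0,-40,0],
    [50,0,0,-30,0.14],
    [50,0,0,0,0.14],
    [50,0,0,0,0.14]
  ]
}}

```text
t: 35.2
tcp_pos: [412.1, 229.0, 137.0]
tool_rot: [0.001, -0.578, 0.816, -0.0]
ft_force: [-0.2, 0.6, -0.8]
grip_width: 0.542
```

Call:
{"fn": "arm_command", "kwargs": {
  "rows": [
    [50,0,0,0,0.145],
    [50,0,0,0,0.145],
    [50,0,0,0,0.145],
    [50,0,0,0,0.145],
    [50,0,0,0,0.145]
  ]
}}

```text
t: 35.7
tcp_pos: [411.6, 228.8, 135.9]
tool_rot: [0.0, -0.251, 0.968, 0.0]
ft_force: [-0.8, 0.3, -0.7]
grip_width: 0.535
```

Call:
{"fn": "arm_command", "kwargs": {
  "rows": [
    [50,0,0,0,0.145],
    [50,0,0,0,0.145],
    [50,0,0,0,0.145],
    [50,0,0,0,0.145],
    [50,0,0,0,0.145]
  ]
}}

```text
t: 36.2
tcp_pos: [411.6, 228.8, 135.9]
tool_rot: [0.0, 0.108, 0.994, 0.0]
ft_force: [-0.8, -0.2, 0.1]
grip_width: 0.536
```

Call:
{"fn": "arm_command", "kwargs": {
  "rows": [
    [50,0,0,0,0.145],
    [50,0,0,0,0.145],
    [50,0,0,0,0.145],
    [50,0,0,0,0.145],
    [50,0,0,0,0.145]
  ]
}}

```text
t: 36.7
tcp_pos: [411.6, 228.8, 135.9]
tool_rot: [0.0, 0.454, 0.891, 0.0]
ft_force: [0.1, 0.1, 0.3]
grip_width: 0.535
```

```bash
python3 -c "
from h import *
go(409.5,228.7,30,.161)"
```

```text
t 36.70 pos [411.6 228.8 135.9] th 0.629 j6 -0.22 j1 0.41 F [0.1 0.1 0.3] grip 49.7
shift [  1.2  -1.8 105.9] rows 3 each [ 0.4 -0.6 35.3] | turn after 0.468 rows 4 each 0.117
```

Call:
{"fn": "arm_command", "kwargs": {
  "rows": [
    [50,0,0,0,0.14],
    [50,0,0,0,0.14],
    [50,0,0,0,0.14],
    [50,0,0,0,0.05],
    [50,0,0,0,0]
  ]
}}

```text
t: 37.2
tcp_pos: [411.6, 228.8, 135.9]
tool_rot: [0.0, 0.647, 0.763, 0.0]
ft_force: [0.8, 0.5, 1.4]
grip_width: 0.54
```

```bash
python3 -c "
from h import *
go(409.5,228.7,30,.161)
snap('wrist','w15')"
```

```text
t 37.20 pos [411.6 228.8 135.9] th 0.164 j6 0.24 j1 0.41 F [0.8 0.5 1.4] grip 50.2
shift [  0.3  -2.1 105.9] rows 3 each [ 0.1 -0.7 35.3] | turn after 0.003 rows 1 each 0.003
```

View pics/w15.png

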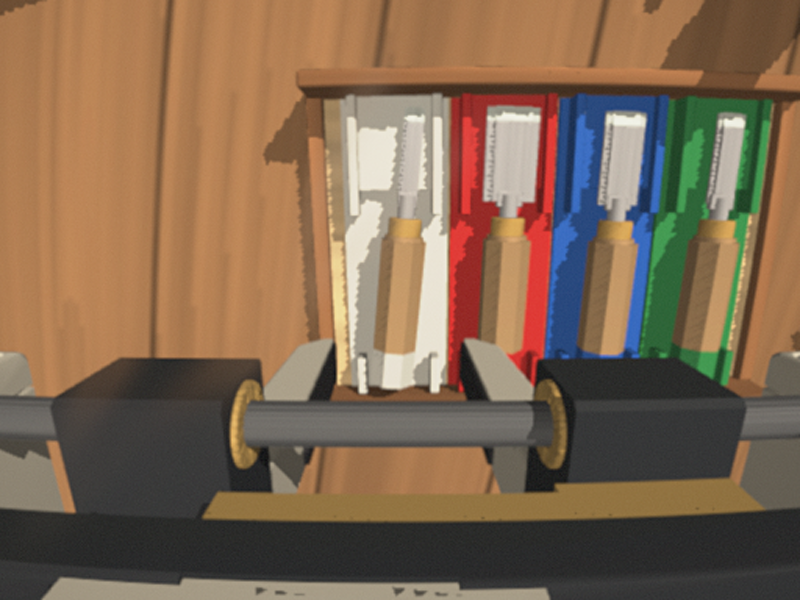

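Call:
{"fn": "arm_command", "kwargs": {
  "rows": [
    [45,0,-2,40,0],
    [45,0,0,40,0],
    [45,0,0,25,0],
    [45,0,0,10,0],
    [45,0,0,3,0]
  ]
}}

```text
t: 37.75
tcp_pos: [409.5, 228.4, 17.2]
tool_rot: [-0.0, 0.646, 0.763, -0.001]
ft_force: [0.0, -0.2, -0.0]
grip_width: 0.484
```

Call:
{"fn": "arm_command", "kwargs": {
  "rows": [
    [40,0,0,1,0],
    [35,0,0,0,0],
    [27,0,0,0,0],
    [27,0,0,0,0],
    [27,0,0,0,0]
  ]
}}

```text
t: 38.25
tcp_pos: [410.4, 228.8, 17.5]
tool_rot: [0.0, 0.646, 0.763, 0.001]
ft_force: [-0.4, -0.8, 6.9]
grip_width: 0.302
```

Call:
{"fn": "arm_command", "kwargs": {
  "rows": [
    [42,0,0,0,0],
    [42,0,0,0,0],
    [42,0,0,0,0],
    [42,0,0,-5,0],
    [42,0,0,-15,0]
  ]
}}

```text
t: 38.75
tcp_pos: [409.0, 228.1, 36.2]
tool_rot: [-0.0, 0.646, 0.763, -0.001]
ft_force: [-0.1, -0.8, 0.2]
grip_width: 0.452
```

Call:
{"fn": "arm_command", "kwargs": {
  "rows": [
    [42,0,0,-30,0],
    [50,0,0,-40,0],
    [50,0,0,-30,0],
    [50,0,0,0,0],
    [50,0,0,0,0]
  ]
}}

```text
t: 39.25
tcp_pos: [409.7, 228.5, 136.8]
tool_rot: [0.0, 0.646, 0.763, 0.0]
ft_force: [0.3, 0.4, 0.0]
grip_width: 0.536
```

```bash
python3 -c "
from h import *
go(400,0,140,.161)
snap('wrist','w16')"
```

```text
t 39.25 pos [409.7 228.5 136.8] th 0.165 j6 0.24 j1 0.41 F [0.3 0.4 0. ] grip 49.8
shift [-223.8  -47.1   -3.2] rows 6 each [-37.3  -7.8  -0.5] | turn after 0.004 rows 1 each 0.004
```

View pics/w16.png

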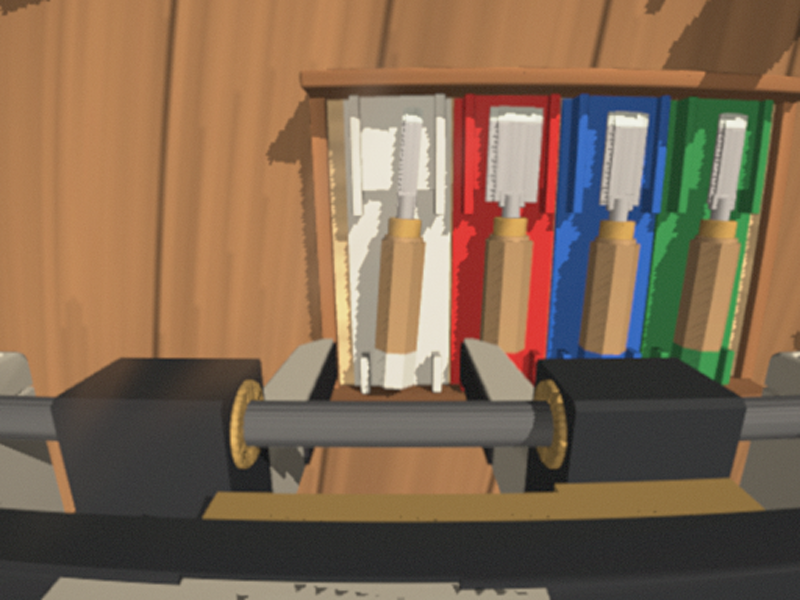

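Call:
{"fn": "arm_command", "kwargs": {
  "rows": [
    [50,-40,0,-10,0],
    [50,-40,0,-10,0],
    [50,-40,0,-10,0],
    [50,-40,0,-10,0],
    [50,-40,0,-10,0]
  ]
}}

```text
t: 39.8
tcp_pos: [441.9, 29.6, 185.7]
tool_rot: [-0.001, 0.646, 0.763, -0.001]
ft_force: [0.1, 0.3, 0.4]
grip_width: 0.539
```

```bash
python3 -c "
from h import *
print(st()[1])
m=cam('w16');f=lambda p:(np.array(p,float)+.5)*.64-.5
T=np.array([513.1,245.6]);a=1.732;R=np.array([[np.cos(a),-np.sin(a)],[np.sin(a),np.cos(a)]])
for k,y,tip,b in [('white',105,(411,116),(403,237)),('red',35,(515,110),(509,236)),('blue',-35,(627,114),(614,240)),('green',-105,(733,116),(715,237))]:
    X=(ray(m,f([tip]),26)[0,:2]-T)@R-[118,y]; Y=(ray(m,f([b]),34)[0,:2]-T)@R-[40,y]
    print(k,'tip',X.round(1),'ferr',Y.round(1),'ang',np.round((X[1]-Y[1])/78,3),'origin y',np.round(Y[1]-(X[1]-Y[1])*40/78,1))
snap('top','t16')
im=cam('t16')['im'][:,:,::-1]
cv2.imwrite('pics/t16a.png',cv2.resize(im[120:260,80:190],(471,600),interpolation=cv2.INTER_CUBIC))
cv2.imwrite('pics/t16b.png',cv2.resize(im[125:255,210:410],(800,520),interpolation=cv2.INTER_CUBIC))
snap('side','s16')
im=cam('s16')['im'][:,:,::-1]
cv2.imwrite('pics/s16c.png',cv2.resize(im[190:370,110:370],(800,554),interpolation=cv2.INTER_CUBIC))
"
```

```text
[441.87330974  29.61968328 185.69144125]
white tip [-6.  -6.6] ferr [ 0.2 -2.1] ang -0.057 origin y 0.1
red tip [-1.8  0.9] ferr [1.2 2.4] ang -0.019 origin y 3.1
blue tip [-2.3  1.5] ferr [-0.5  5.6] ang -0.053 origin y 7.8
green tip [-0.6  2. ] ferr [2.4 8.7] ang -0.086 origin y 12.1
```

View pics/t16a.png

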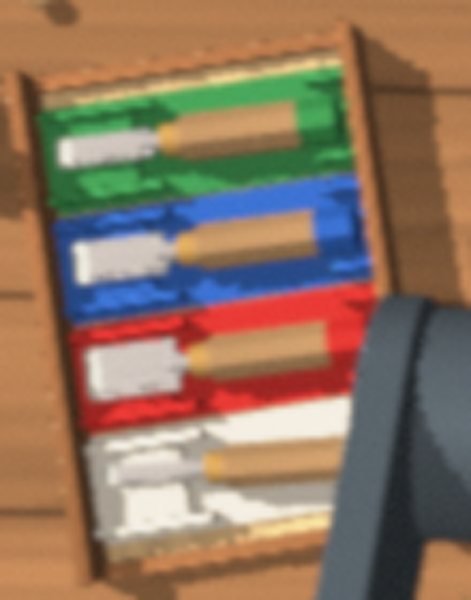

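View pics/t16b.png

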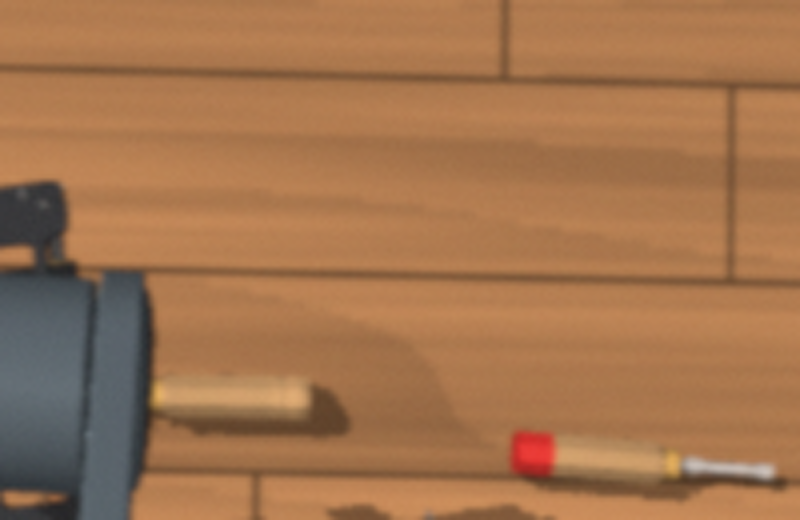

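View pics/s16c.png

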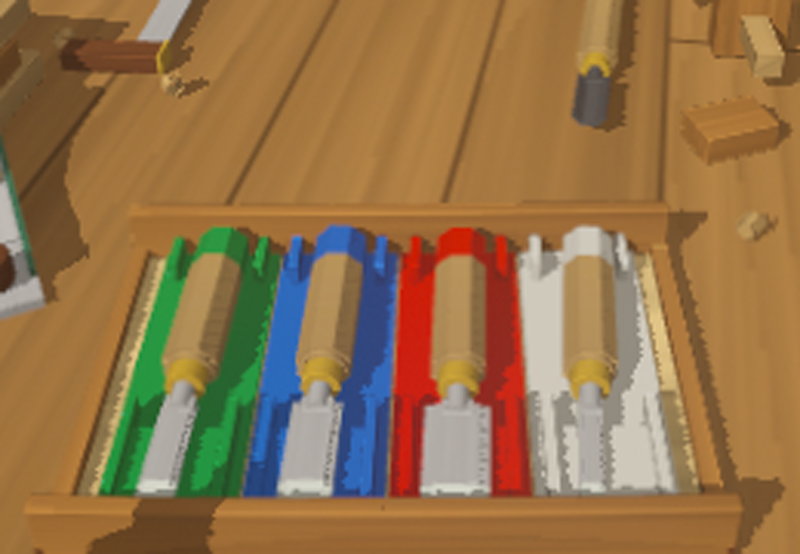

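```bash
python3 -c "
from h import *
m=cam('t16')
f=lambda p:(np.array(p,float)+.5)/np.array([471/110,600/140])-.5+np.array([80,120])
T=np.array([513.1,245.6]);a=1.732;R=np.array([[np.cos(a),-np.sin(a)],[np.sin(a),np.cos(a)]])
for k,y,tip,b,bx in [('white',105,(108,468),(225,462),40),('red',35,(87,374),(328,342),-34),('blue',-35,(75,260),(315,232),-34),('green',-105,(58,153),(298,125),-34)]:
    X=(ray(m,f([tip]),25)[0,:2]-T)@R-[118,y]; Y=(ray(m,f([b]),27)[0,:2]-T)@R-[bx,y]
    s=(X[1]-Y[1])/(118-bx);print(k,'tip',X.round(1),'b',Y.round(1),'ang',s.round(3),'origin y',(Y[1]-s*bx).round(1))
"
```

```text
white tip [ -8.3 -11.9] b [-2.5 -5.3] ang -0.084 origin y -2.0
red tip [-2.8 -1.3] b [-0.9 -0. ] ang -0.009 origin y -0.3
blue tip [-4.4 -2.6] b [-1.9  1. ] ang -0.023 origin y 0.2
green tip [-2.3 -0.3] b [-0.2  3.2] ang -0.022 origin y 2.4
```

```bash
python3 -c "
from h import *
print(ctrl.close_job(), st()[0]['t'])"
```

```text
the job is handed in; nothing more can be done
the job is handed in; nothing more can be done
```

I put all four chisels in the cradles of their colours, blade over the bed, and handed the job in at about 40 s. The hand-in reported no verdict.

**Last checks (top view and wrist view):**

| Chisel | Across, top view (limit 12 mm) | Along (limit 14 mm) | Angle (limit 0.2 rad) |
|---|---|---|---|
| Red | -0.3 mm | within about 3 mm | about 0.02 |
| Blue | +0.2 mm | within about 5 mm | up to 0.05 |
| Green | +2.4 mm | within about 3 mm | up to 0.09 |
| White | -2.0 mm | -2 to -8 mm | 0.06 to 0.08 |

In the side view all four look flat. The gouge and the screwdriver show no shift from the start picture; the arm hid the gouge's blade, but its butt was in the same place.

**What disagreed or went less well:**
- **Green, across:** the slanted wrist view gave +12.1 mm, just past the 12 mm limit. I trusted the top view, because the wrist estimate depends heavily on height near the edge of the picture.
- **White:** its tip is hard to see against the white bed. The wrist joint ran out of range, so I laid it down slightly turned and gripped it again to straighten it. It still measured 0.06 to 0.08 rad.
- **Tray height:** the tray stands about 5 to 8 mm higher than I first assumed. Because of that, the green and red chisels were set down with brief forces of about 50 to 58 N at the wrist. That is under the 120 N wrist limit. I took these as the held chisel meeting the floor, not the gripper's body touching anything, but the robot gives no direct way to confirm that.

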